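Unclamp a ceramic plate and lean it on the rack

ROBOT

A 7-joint arm with a two-finger parallel gripper is mounted at the origin on a cart in front of the work surface, level with it; the furniture and walls round the work are solid. World frame = base frame: x ahead of the robot, y to its left, z up, the work surface at z = 0. Lengths are in m, angles in rad, forces in N, time in s.
With the tool pointing down it reaches from about 0.425 to 0.975 m from the base axis. Payload 16.7 kg.
Tool frame: the origin (TCP) lies midway between the tips of the shut fingers; the grasp point (between the pads) lies tcp_to_grasp behind it (tcp_to_grasp is the distance from the TCP to the grasp point, in m); z points along the fingers, y is the line along which they close (so a half turn about z gives the same grasp; the last joint's range is limited). The gripper opens to 85 mm and grips with 20 to 120 N. Pads are 22 mm wide; open, the fingers measure 114 mm over their backs; the gripper's body (76 mm by 85 mm) begins 54 mm behind the grasp point. The pads swing forward as they close: fully open they stand 13 mm farther back than shut.
Start: joints at [1.169, 0.426, 0.074, 1.606, -0.034, 1.111, -0.067], TCP at [0.168, -0.654, 0.231] pointing down, gripper open.
Joint ranges: [-2.85, 2.85], [-0.5, 2.14], [-1.23, 1.37], [0.21, 2.46], [-1.02, 4.16], [0.16, 2.05], [-2.73, 2.73]. Speed limits (rad/s): [1.89, 1.89, 2.39, 2.39, 3.01, 3.01, 3.01].

INTERFACE

Orientations are given as a rotation vector (axis times angle).
In Python, from station import state, get_image, job_done, tcp_to_grasp gives the robot as it stands.
- The arm moves only by the tool move_arm, never from a script. Its argument "rows" is text: rows parted by semicolons, each of 7 numbers parted by spaces: the turn, a rotation vector about the tool's x, y, z in degrees, then the shift along the tool's x, y, z in mm, then the closure, from 0 (fully open) to 1 (shut). In form: rx ry rz dx dy dz grip; .... A call has 1 to 12 rows; each row shifts and turns the commanded pose from where the row before left it, along the tool's axes as they then stand; what a row does not reach is not made up. A row lasts 1/12 s, in which the tool goes at most 41.7 mm and 7.16 degrees, less where a joint would pass 70% of its speed; a pose out of reach is approached as far as the arm can. A call is refused whole if a number of a shift passes 41.7 or a number of a turn 7.16, either way. A call with a gripper value outside its range is refused whole. The fingers move at their own pace and stop on an object; "newtons" is the grip in N (left out, the last holds). Time passes only in rows, so rows that do not move let the fingers close. It gives the time, the measured TCP pose, the force, the opening and the grip force at its end, in the units of the state.
- state(): the state, without advancing time (a new reading comes with each control period).
- get_image(name): name is "scene" or "side" or "wrist"; returns a dict with "pixels" (400x640x3 uint8, red, green, blue), "depth" (400x640 float32, m along the optical axis (not along the pixel's ray), 0 where there is no reading), "fx", "fy", "cx", "cy" (pixels), "k1" (the pictures are not rectified: a ray, as slopes to the right and down, at radius r is drawn at 1 + k1 r^2 times it, then the intrinsics apply), "world_to_cam" (4x4, takes a point from world to camera coordinates). Camera axes: x right, y down, z forward; pixel columns grow to the right and rows downward; lengths in m; the calibration is good to about 2 mm. A picture is of the moment at which its call begins.
- job_done(): hands the job in; it is judged then, once.
The state is a dict: "time": time; "joint_pos": joint angles; "joint_velocities": joint speeds; "effort": joint torques, N m; "tool_pos": TCP position; "ee_rot": TCP orientation; "ft_force": force on the tool from outside, world axes, zero at the start; "moment": the same for the moment, N m; "grip_width": finger opening in m; "grip_force": force on a finger pad.
Only numpy, scipy, OpenCV 4.12 (cv2) and the standard library are available. Lean on these libraries where they do the work, as an engineer would, in place of code of your own. Each camera call takes 0.05 s, during which the arm holds its last target. There are 200 camera calls.

TASK

Swing the jig's clamp bar up and over until it stays open by itself, then draw the white ceramic plate straight out of its guides and lean it on the sloping rack with its lower end fully down in the foot channel, without shoving the rack or ramming the plate into it. Leave the plate standing there and the bar open, and do not move the plate before the bar is up or disturb the jar, the tin or the crucible.

Things in the scene. Friction and masses are not known exactly. Their poses are not given: they have to be found in the camera images.
- jig: Fixed aluminium clamp jig. Origin on the worktop below the plate's clamped place; x points away from the open end (to the robot's left, turned 15 to 35 degrees ahead; y towards the robot), z up. Two channel guides with lips over the plate (47 mm high, outer faces at y = +/-42 mm) run from x = -23 to +57 mm, end stop at +57 mm. Play: about 2 mm each side, 6 mm above. The plate can leave only along -x. Bed 30 mm high.
- jig_rest (a point): Middle of the top of the jig's narrow rest (x = -75, z = 30 mm in the jig frame): 40 mm wide, from x = -127 to -23 mm, level with the bed. The plate can be slid out on it and let go there, its long edges overhanging by 12 mm each side; free space beside the rest down to the worktop.
- clamp_bar (a joint): Clamp bar angle, rad: 0 shut (rubber pad resting on the plate), grows as the bar swings up about the jig's x axis (lifting its free end, then over towards jig -y, away from the robot); stop at 1.92. The hinge is loose: the bar (0.22 kg) falls shut by its weight below about 1.65 and stays open against its stop beyond about 1.7.
- bar_hinge (a point): Point on the clamp bar's hinge axis, on the far side of the jig (x = 12, y = -53, z = 55 mm in the jig frame). Its axes turn with the bar: x along the hinge axis, y along the bar towards its free end.
- bar_grip (a point): Middle of the black sleeve at the clamp bar's free end, 113 mm along the bar from the hinge; when shut, in free air on the jig's near side (x = 12, y = +60, z = 55 mm in the jig frame). The bar is 20 mm wide along the jig's x and 10 mm thick; the sleeve is 26 mm long.
- plate: Loose white ceramic plate 110 x 64 x 8 mm (x, y, z), about 0.16 kg. Origin at its centre, half-way up; z normal to its faces. It starts flat in the jig's guides under the clamp bar, centre 34 mm above the worktop; about 32 mm of its length sticks out (jig's -x end) over the narrow rest and can be gripped there across its 64 mm width.
- rack: Loose steel rack, 0.9 kg, base 110 x 84 x 8 mm. Origin at the centre of its underside, z up. Its resting face, 40 mm wide, rises towards rack +x at 35 degrees to the horizontal. At its lower end a foot channel: a ledge square to the slope and, along the first 22 mm of slope, cheeks 74 mm apart, 14 mm high (no room there for fingers). Above them the plate overhangs the face 12 mm each side.
- rack_seat (a point): Where the plate's centre is when it lies on the rack with its lower end on the ledge (-2 mm in x, 57 mm above the rack's underside). Its axes are those of the rack (not tilted). Mind the furniture: behind the rack a furnace door stands at about x > 0.48, its latch knob juts out at about x 0.43 to 0.53, y 0 to 0.08; right of the jig an oven stands at about x > 0.47, y < -0.23 (world).
- jar: Bystander: white capped sample jar, 60 mm across, 99 mm high, behind the jig. Origin under its centre.
- tin: Bystander: flat round tin, 62 mm across, 29 mm high, to the right. Origin under its centre.
- crucible: Bystander: scorched crucible, 51 mm across, 46 mm high, to the left. Origin under its centre.

How it is judged:
By the outcome, as a careful person would: the job done as asked, in the order asked, and still so for the second after the job is handed in, with the robot touching nothing.
It also fails if it takes over 70 s, if anything falls off the work surface, if the arm or the gripper's body presses on something with over 40 N, if the wrist force passes 120 N, or if a joint passes its speed limit or range.

## Working session

There is one attempt and no reset: what is moved stays moved. The work goes in short steps, Python scripts to look and compute and a tool call to move; the robot and the scene stay as the last step left them, time stands still between calls to the robot, and variables do not carry over. Pictures are saved under pics/ and viewed, at most 13 in all, crops included, and the job is handed in when it is done.

Besides the shell and the picture viewer there is one more tool, called after "Call:" as a command line: name --argument value ..., lists and objects as JSON in quotes. move_arm: Moves the arm, as the interface text tells. Its arguments: {"type":"object","properties":{"rows":{"type":"string"},"newtons":{"type":"number"}},"required":["rows"]}

```bash
ls; mkdir -p pics
cat > h.py <<'E'
import numpy as np, cv2
from scipy.spatial.transform import Rotation as R
from station import state,get_image,job_done,tcp_to_grasp
def pts(im):
    h,w=im['depth'].shape
    u,v=np.meshgrid(np.arange(w),np.arange(h))
    return unproj(im,u.ravel(),v.ravel(),im['depth'].ravel()).reshape(h,w,3)
def unproj(im,u,v,d):
    xd=(u-im['cx'])/im['fx']; yd=(v-im['cy'])/im['fy']; x,y=xd,yd
    for _ in range(10):
        s=1+im['k1']*(x*x+y*y); x,y=xd/s,yd/s
    P=np.stack([x*d,y*d,d,np.ones_like(d)],-1)
    return (P@np.linalg.inv(im['world_to_cam']).T)[...,:3]
def save(im,n,crop=None,s=1):
    p=im['pixels'][...,::-1]
    if crop: p=p[crop[1]:crop[3],crop[0]:crop[2]]
    cv2.imwrite('pics/'+n,cv2.resize(p,None,fx=s,fy=s,interpolation=cv2.INTER_CUBIC))
E
python3 - <<'E'
from h import *
import pickle
for n in('scene','side'):
    im=get_image(n); save(im,n+'0.png'); pickle.dump(im,open(n+'.pkl','wb'))
print(state(),tcp_to_grasp)
E
```

```text
pics
{'time': 0.1, 'joint_pos': array([ 1.16948383,  0.4266509 ,  0.07384625,  1.60653177, -0.03410742,
        1.11079541, -0.06711463]), 'joint_velocities': array([ 0.00088796, -0.00128621,  0.00019066, -0.00271765, -0.00122125,
        0.00030934, -0.00057092]), 'effort': array([ 8.93622375e-03, -9.51538682e+01,  3.77202898e+00, -4.64407611e+01,
        1.97139359e-02,  6.41860563e-03,  1.23782243e-05]), 'tool_pos': array([ 0.16807487, -0.65336761,  0.23069776]), 'ee_rot': array([-3.11563494e+00, -3.94295821e-01,  3.27818115e-04]), 'ft_force': array([-0.61138124, -1.11141625,  0.01779663]), 'moment': array([0.03764832, 0.04354746, 0.03750208]), 'grip_force': 0.0, 'grip_width': 0.08517602042126482} 0.0187
```

View pics/scene0.png

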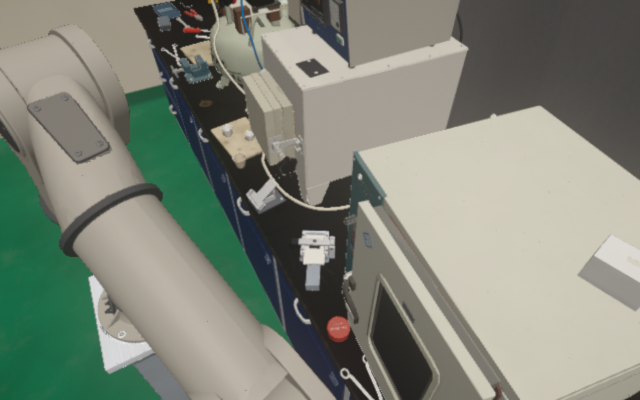

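View pics/side0.png

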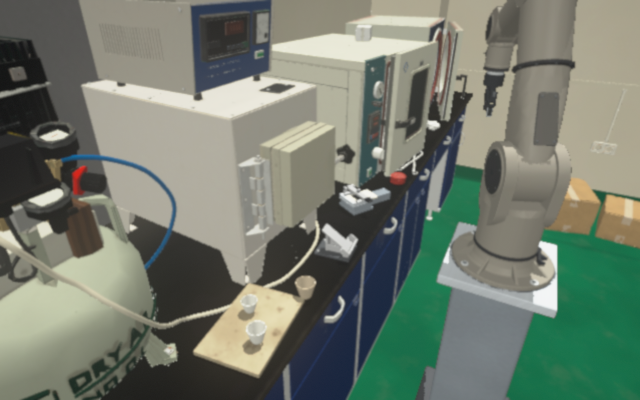

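The scene shows the jig at about (316,245), its rest at (313,275), the rack at (265,195) and the tin at (338,328). In the side view the jig is at (360,197), the rack at (338,240) and the crucible at (306,287). I'll enlarge these areas.

Run:
```python
from h import *
import pickle
a=pickle.load(open('scene.pkl','rb'));b=pickle.load(open('side.pkl','rb'))
A=cv2.resize(a['pixels'][170:300,235:355,::-1],None,fx=4,fy=4,interpolation=2)
B=cv2.resize(b['pixels'][165:295,305:405,::-1],None,fx=4,fy=4,interpolation=2)[:520]
cv2.imwrite('pics/c1.png',np.hstack([A,B])[:, :800] if A.shape[1]+B.shape[1]<=800 else cv2.resize(np.hstack([A,B]),(800,int(520*800/(A.shape[1]+B.shape[1])))))
for im,L in((a,[(313,285),(313,255),(313,262),(315,240),(301,237),(331,240),(265,190),(257,200),(338,328),(270,205)]),(b,[(338,240),(306,287),(398,178),(352,205),(375,196),(355,193)])):
    P=pts(im)
    for u,v in L: print(u,v,P[v,u].round(3))
    print(np.linalg.inv(im['world_to_cam'])[:3,3],im['fx'])
```

```text
313 285 [ 0.432 -0.215  0.027]
313 255 [ 0.478 -0.128  0.039]
313 262 [ 0.465 -0.153  0.043]
315 240 [ 0.502 -0.096  0.064]
301 237 [ 0.489 -0.02   0.   ]
331 240 [ 0.546 -0.12   0.064]
265 190 [0.455 0.189 0.053]
257 200 [0.419 0.181 0.028]
338 328 [ 0.429 -0.364  0.027]
270 205 [0.454 0.152 0.011]
[ 0.14585819 -0.78763654  1.07981724] 409.73106731663637
338 240 [0.444 0.197 0.043]
306 287 [0.446 0.394 0.013]
398 178 [ 0.422 -0.332  0.025]
352 205 [ 0.494 -0.03   0.035]
375 196 [ 0.443 -0.123  0.038]
355 193 [ 0.509 -0.09   0.05 ]
[0.03886899 1.12840185 0.74548128] 409.08566652622034
```

View pics/c1.png

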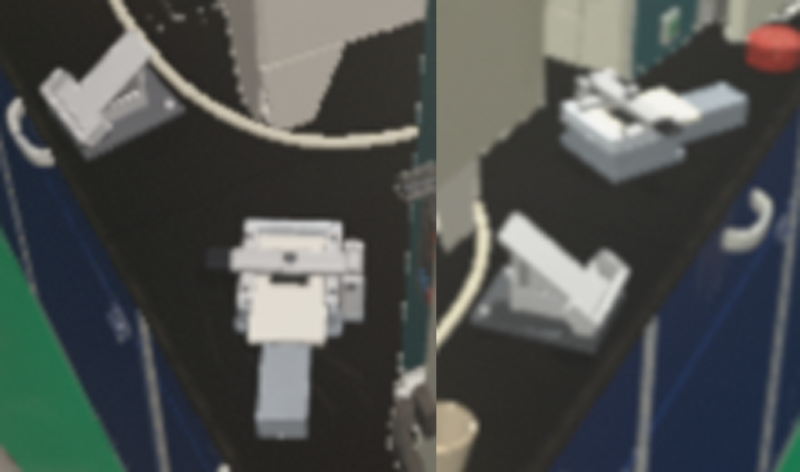

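```bash
cat >> h.py <<'E'
from scipy.linalg import logm,expm
def T(p,Rm):
    M=np.eye(4);M[:3,:3]=Rm;M[:3,3]=p;return M
def cur():
    s=state();return T(s['tool_pos'],R.from_rotvec(s['ee_rot']).as_matrix())
def down(ydeg,tilt_axis=None,tilt=0):
    a=np.deg2rad(ydeg);y=np.array([np.cos(a),np.sin(a),0]);z=np.array([0,0,-1.]);x=np.cross(y,z)
    return np.stack([x,y,z],1)
def plan(M,C=None,n=None):
    C=cur() if C is None else C
    D=np.linalg.inv(C)@M
    L=np.real(logm(D)); ang=np.rad2deg(np.linalg.norm(R.from_matrix(D[:3,:3]).as_rotvec()))
    n=n or int(np.ceil(max(ang/6.8,np.linalg.norm(L[:3,3])*1e3/39,1)))
    E=np.real(expm(L/n))
    print(n,'x',np.rad2deg(R.from_matrix(E[:3,:3]).as_rotvec()).round(2),(E[:3,3]*1e3).round(2))
E
python3 - <<'E'
from h import *
import pickle
plan(T([.42,-.12,.33],down(-25)))
a=pickle.load(open('side.pkl','rb'));P=pts(a)
for u,v in((345,155),(345,148),(340,158)):print(P[v,u])
E
```

```text
16 x [-0.   -0.   -3.16] [ 34.06 -17.05  -6.19]
[0.48317279 0.07558771 0.26491045]
[0.48845748 0.065147   0.28274933]
[0.48747407 0.10249601 0.26454178]
```

Call:
move_arm --rows "0 0 0 23.5 -28.4 -6.2 0;0 0 0 23.5 -28.4 -6.2 0;0 0 0 23.5 -28.4 -6.2 0;0 0 0 23.5 -28.4 -6.2 0;0 0 0 23.5 -28.4 -6.2 0;0 0 0 23.5 -28.4 -6.2 0;0 0 0 23.5 -28.4 -6.2 0;0 0 0 23.5 -28.4 -6.2 0;0 0 0 23.5 -28.4 -6.2 0;0 0 0 23.5 -28.4 -6.2 0;0 0 0 23.5 -28.4 -6.2 0;0 0 0 23.5 -28.4 -6.2 0"

```text
time: 1.1
tool_pos: [0.3565, -0.2516, 0.306]
ee_rot: [3.117, 0.394, -0.0]
ft_force: [1.4, -1.0, 0.0]
grip_width: 0.0852
grip_force: 0.0
```

Call:
move_arm --rows "0 0 0 23.5 -28.4 -6.2 0;0 0 0 23.5 -28.4 -6.2 0;0 0 0 23.5 -28.4 -6.2 0;0 0 0 23.5 -28.4 -6.2 0;0 0 -6.3 0 0 0 0;0 0 -6.3 0 0 0 0;0 0 -6.3 0 0 0 0;0 0 -6.3 0 0 0 0;0 0 -6.3 0 0 0 0;0 0 -6.3 0 0 0 0;0 0 -6.3 0 0 0 0;0 0 -6.3 0 0 0 0"

```text
time: 2.1
tool_pos: [0.4189, -0.1199, 0.3304]
ee_rot: [-2.647, -1.691, 0.0]
ft_force: [0.4, -0.2, -0.5]
grip_width: 0.0858
grip_force: 0.0
```

Run:
```python
from h import *
import pickle
s=state();print(s['time'],s['tool_pos'],s['ee_rot'],s['joint_pos'])
im=get_image('wrist');pickle.dump(im,open('w1.pkl','wb'));save(im,'w1.png')
C=np.linalg.inv(im['world_to_cam']);print(np.linalg.inv(cur())@C)
plan(T([.42,-.12,.33],down(-25)))
```

```text
2.1 [ 0.41893225 -0.11993432  0.33035772] [-2.64736454e+00 -1.69094420e+00  3.61029082e-04] [ 0.52753056 -0.04106635 -0.3787476   1.95770453 -0.01621646  1.22244793
 -0.27936269]
[[-9.07387335e-03 -9.58302963e-01 -2.85610042e-01  7.26326706e-02]
 [ 9.99958558e-01 -8.48458001e-03 -3.30065128e-03  9.23025117e-04]
 [ 7.39742649e-04 -2.85628155e-01  9.58340237e-01 -1.42921499e-01]
 [ 0.00000000e+00  0.00000000e+00  0.00000000e+00  1.00000000e+00]]
1 x [-0.02  0.    0.64] [0.38 1.03 0.33]
```

View pics/w1.png

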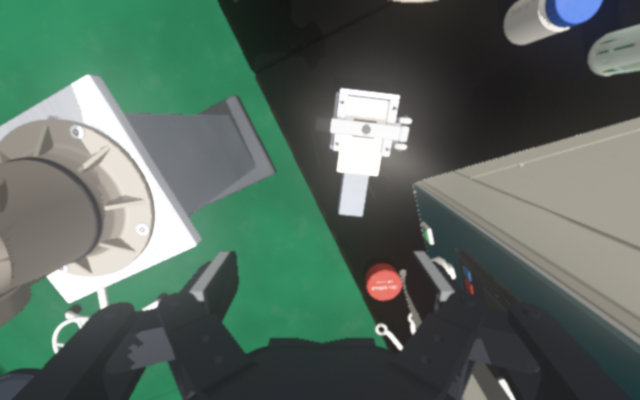

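The wrist picture shows the jig at about (365,140), with the plate's end at (360,165). The rest is at (353,195), the bar's sleeve at (325,125) and the hinge at (405,130). The blue-capped jar is at (560,20) and the tin at (383,283). I'll fit the jig from the depth.

```bash
cat >> h.py <<'E'
def proj(im,X):
    c=np.c_[X,np.ones(len(X))]@im['world_to_cam'].T
    x,y=c[:,0]/c[:,2],c[:,1]/c[:,2];s=1+im['k1']*(x*x+y*y)
    return np.c_[im['fx']*x*s+im['cx'],im['fy']*y*s+im['cy']]
def frame(x,y,yaw): return T([x,y,0],R.from_euler('z',yaw,degrees=True).as_matrix())
def lines(im,F,segs,col,img,s,off):
    for a,b in segs:
        q=proj(im,(np.c_[np.array([a,b])/1e3,[1,1]]@F.T)[:,:3])
        cv2.line(img,*[tuple(int(t) for t in ((k-off)*s)) for k in q],col,1)
E
python3 - <<'E'
from h import *
import pickle
im=pickle.load(open('w1.pkl','rb'));P=pts(im);z=P[...,2]
roi=np.zeros(z.shape,bool);roi[80:220,310:420]=1
for lo,hi in((.024,.034),(.034,.0425),(.043,.0505),(.051,.075)):
    m=roi&(z>lo)&(z<hi)
    m=cv2.morphologyEx(m.astype('u1'),cv2.MORPH_OPEN,np.ones((3,3)))>0
    q=P[m];r=cv2.minAreaRect((q[:,:2]*1e3).astype('f4'));print(lo,len(q),r,np.median(z[m]))
vals=z[roi];print(np.histogram(vals,np.arange(-.01,.09,.005)))
E
```

```text
0.024 1050 ((479.9004211425781, -203.143798828125), (70.34109497070312, 120.25789642333984), 59.28772735595703) 0.03015297919900617
0.034 2486 ((492.8917541503906, -104.49067687988281), (110.26598358154297, 64.12258911132812), 58.92680358886719) 0.03818616562407384
0.043 947 ((503.4766845703125, -86.84458923339844), (86.19510650634766, 84.13374328613281), 58.97123718261719) 0.04715742386122418
0.051 1578 ((492.33441162109375, -98.02191162109375), (48.40313720703125, 135.7154541015625), 66.4465103149414) 0.06006132594335345
(array([   0, 3576, 4915,   89,   86,   38,   48,  535,  646, 2443,  175,
        967,   18,  754,  822,    1,    0,    0,    0]), array([-0.01 , -0.005,  0.   ,  0.005,  0.01 ,  0.015,  0.02 ,  0.025,
        0.03 ,  0.035,  0.04 ,  0.045,  0.05 ,  0.055,  0.06 ,  0.065,
        0.07 ,  0.075,  0.08 ,  0.085]))
```

Run:
```python
from h import *
import pickle
for n in('scene','side','w1'):
    im=pickle.load(open(n+'.pkl','rb'));P=pts(im);d=im['depth']
    m=(d>0)&(P[...,0]>.38)&(P[...,0]<.56)&(P[...,1]>-.12)&(P[...,1]<.16)&(P[...,2]>.12)&(P[...,2]<.6)
    q=P[m];print(n,len(q))
    if len(q): 
        for x0 in np.arange(.38,.56,.02):
            k=q[(q[:,0]>=x0)&(q[:,0]<x0+.02)]
            if len(k)>2:print(x0.round(2),len(k),k.min(0).round(3),k.max(0).round(3))
im=pickle.load(open('w1.pkl','rb'));P=pts(im);print('jar',P[10,530:580:10],'tin',P[283,383])
# rack
a=pickle.load(open('scene.pkl','rb'));b=pickle.load(open('side.pkl','rb'))
for im in(a,b):
    P=pts(im);q=P[(P[...,0]>.36)&(P[...,0]<.56)&(P[...,1]>.1)&(P[...,1]<.28)&(P[...,2]>.006)&(P[...,2]<.11)]
    print(len(q),q.min(0),q.max(0),cv2.minAreaRect((q[:,:2]*1e3).astype('f4')))
    g=q[np.argsort(-q[:,2])[:25]].mean(0);print('top',g)
```

```text
scene 1007
0.46 90 [0.461 0.042 0.236] [0.48  0.16  0.302]
0.48 251 [0.48  0.04  0.189] [0.5  0.16 0.38]
0.5 210 [0.5   0.039 0.187] [0.52  0.16  0.391]
0.52 172 [0.52  0.049 0.202] [0.54  0.16  0.391]
0.54 284 [0.54  0.113 0.187] [0.56  0.16  0.388]
side 286
0.44 5 [0.458 0.054 0.264] [0.46  0.064 0.272]
0.46 99 [0.461 0.049 0.234] [0.48  0.078 0.287]
0.48 147 [0.48  0.043 0.235] [0.5   0.13  0.292]
0.5 35 [0.501 0.051 0.236] [0.517 0.074 0.281]
w1 20489
0.38 4601 [ 0.38  -0.109  0.343] [ 0.4   -0.087  0.425]
0.4 6334 [ 0.4   -0.11   0.402] [ 0.42  -0.091  0.432]
0.42 4843 [ 0.42  -0.119  0.403] [ 0.44  -0.098  0.431]
0.44 4690 [ 0.44  -0.12   0.401] [ 0.46  -0.107  0.432]
0.46 21 [ 0.46  -0.12   0.406] [ 0.462 -0.119  0.414]
jar [[ 0.74662877 -0.04509258  0.05920781]
 [ 0.74631002 -0.05051695  0.07552001]
 [ 0.74711517 -0.0555383   0.08921436]
 [ 0.75057145 -0.06028347  0.09866746]
 [ 0.76011348 -0.06502248  0.10018971]] tin [ 0.43007777 -0.3548413   0.02891101]
745 [0.38646568 0.10566385 0.00607037] [0.5579022  0.27850618 0.08185201] ((485.1496276855469, 201.4984130859375), (156.5738525390625, 180.8832244873047), 77.63772583007812)
top [0.48861359 0.19066313 0.07740317]
814 [0.39409163 0.10338731 0.00601343] [0.55902735 0.27668563 0.07859656] ((468.3814392089844, 172.67138671875), (141.8649444580078, 179.99842834472656), 14.684327125549316)
top [0.48731061 0.196268   0.07552642]
```

Run:
```python
from h import *
A=T([.446,-.062,.13],down(59));plan(A)
plan(T([.446,-.062,.037],down(59)),A)
```

```text
13 x [-0.   -0.   -6.41] [ 4.17  3.4  15.41]
3 x [0. 0. 0.] [ 0.  0. 31.]
```

Call:
move_arm --rows "0 0 -6.4 4.2 3.4 15.4 0.45;0 0 -6.4 4.2 3.4 15.4 0.45;0 0 -6.4 4.2 3.4 15.4 0.45;0 0 -6.4 4.2 3.4 15.4 0.45;0 0 -6.4 4.2 3.4 15.4 0.45;0 0 -6.4 4.2 3.4 15.4 0.45;0 0 -6.4 4.2 3.4 15.4 0.45;0 0 -6.4 4.2 3.4 15.4 0.45;0 0 -6.4 4.2 3.4 15.4 0.45;0 0 -6.4 4.2 3.4 15.4 0.45;0 0 -6.4 4.2 3.4 15.4 0.45;0 0 -6.4 4.2 3.4 15.4 0.45"

```text
time: 3.15
tool_pos: [0.4481, -0.067, 0.1449]
ee_rot: [-1.029, -2.968, -0.0]
ft_force: [1.4, 0.4, -0.6]
grip_width: 0.0467
grip_force: 0.0
```

Call:
move_arm --rows "0 0 -6.4 4.2 3.4 15.4 0.45;0 0 0 0 0 0 0.45"

```text
time: 3.32
tool_pos: [0.4454, -0.0612, 0.128]
ee_rot: [-0.858, -3.018, -0.0]
ft_force: [-1.5, 0.4, -1.2]
grip_width: 0.0468
grip_force: 0.0
```

Run:
```python
from h import *
s=state();print(s['time'],s['joint_pos'],s['grip_width'])
im=get_image('wrist')
plan(T([.446,-.062,.037],down(59)))
P=pts(im);roi=(P[...,2]>.053)&(P[...,2]<.068)&(im['depth']>0)
J=np.linalg.inv(frame(.4929,-.1045,59))
q=(np.c_[P[roi],np.ones(roi.sum())]@J.T)[:,:3]*1e3
for y0 in range(-40,84,8):
    k=q[(q[:,1]>y0)&(q[:,1]<y0+8)&(abs(q[:,0]-12)<25)]
    if len(k):print(y0,len(k),k.min(0).round(1),k.max(0).round(1))
im['pixels'];save(im,'w2.png')
```

```text
3.3167 [ 0.46453781  0.23572006 -0.52364581  2.16510067  0.16459785  0.78193395
  0.8522264 ] 0.04684635132792393
3 x [-0.01 -0.05 -0.38] [-0.09 -0.09 30.8 ]
-40 174 [  1.9 -40.   57.2] [ 21.5 -32.   61.7]
-32 180 [  2.1 -32.   56.8] [ 21.6 -24.   62. ]
-24 181 [  2.3 -24.   57.5] [ 21.6 -16.   61.2]
-16 182 [  2.5 -15.9  57.9] [21.6 -8.  61.6]
-8 157 [ 2.  -7.8 56.7] [21.6 -0.  65. ]
0 232 [ 2.   0.  56.4] [21.6  7.9 64.5]
8 201 [ 2.2  8.  56.8] [21.6 16.  62.1]
16 212 [ 2.4 16.  57.6] [21.6 24.  61.8]
24 212 [ 2.6 24.  57.6] [21.6 31.9 62. ]
32 215 [ 2.1 32.  56.8] [21.6 40.  61.7]
40 235 [ 2.2 40.  56.8] [21.7 47.9 61.9]
48 234 [ 2.4 48.1 56.8] [21.6 56.  62.8]
56 240 [ 2.7 56.  58.1] [21.6 64.  62.3]
64 259 [ 2. 64. 55.] [21.8 72.  62. ]
72 71 [ 3.  72.  54.4] [21.  73.5 61.3]
```

View pics/w2.png

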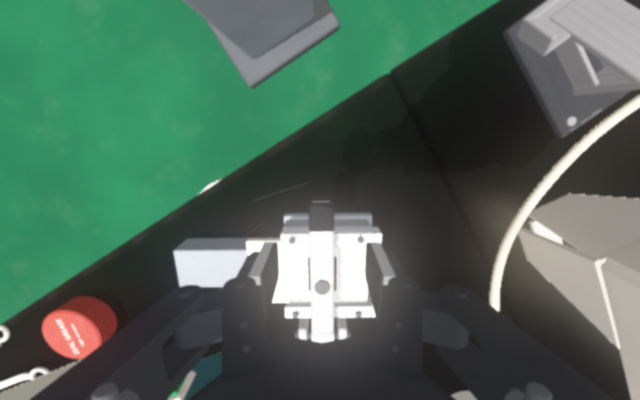

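Call:
move_arm --rows "0 0 -0.4 0 0 31 0.45;0 0 -0.4 0 0 31 0.45;0 0 -0.4 0 0 31 0.45;0 0 0 0 0 0 0.8;0 0 0 0 0 0 0.8;0 0 0 0 0 0 0.8;0 0 0 0 0 0 0.8" --newtons 25

```text
time: 3.95
tool_pos: [0.4469, -0.0626, 0.0392]
ee_rot: [0.839, 3.028, -0.002]
ft_force: [-5.1, -0.4, -2.8]
grip_width: 0.0196
grip_force: 31.1
```

Run:
```python
import numpy as np
t=np.linspace(0,1.89,23);p=np.c_[115*np.cos(t),-115*np.sin(t)]
print('\n'.join(f'0 0 0 {a:.1f} 0 {b:.1f} 0.8;' for a,b in np.diff(p,axis=0)))
from h import *;s=state();print(s['grip_width'],s['grip_force'],s['tool_pos'])
```

```text
0 0 0 -0.4 0 -9.9 0.8;
0 0 0 -1.3 0 -9.8 0.8;
0 0 0 -2.1 0 -9.6 0.8;
0 0 0 -2.9 0 -9.4 0.8;
0 0 0 -3.7 0 -9.1 0.8;
0 0 0 -4.5 0 -8.8 0.8;
0 0 0 -5.2 0 -8.4 0.8;
0 0 0 -5.9 0 -7.9 0.8;
0 0 0 -6.6 0 -7.4 0.8;
0 0 0 -7.2 0 -6.8 0.8;
0 0 0 -7.7 0 -6.1 0.8;
0 0 0 -8.2 0 -5.4 0.8;
0 0 0 -8.7 0 -4.7 0.8;
0 0 0 -9.1 0 -3.9 0.8;
0 0 0 -9.4 0 -3.2 0.8;
0 0 0 -9.6 0 -2.3 0.8;
0 0 0 -9.8 0 -1.5 0.8;
0 0 0 -9.9 0 -0.7 0.8;
0 0 0 -9.9 0 0.2 0.8;
0 0 0 -9.8 0 1.0 0.8;
0 0 0 -9.7 0 1.9 0.8;
0 0 0 -9.5 0 2.7 0.8;
0.01958409700426873 31.06652330607176 [ 0.44689015 -0.06258494  0.03915136]
```

Call:
move_arm --rows "0 0 0 -0.4 0 -9.9 0.8;0 0 0 -1.3 0 -9.8 0.8;0 0 0 -2.1 0 -9.6 0.8;0 0 0 -2.9 0 -9.4 0.8;0 0 0 -3.7 0 -9.1 0.8;0 0 0 -4.5 0 -8.8 0.8;0 0 0 -5.2 0 -8.4 0.8;0 0 0 -5.9 0 -7.9 0.8"

```text
time: 4.62
tool_pos: [0.4699, -0.0764, 0.1131]
ee_rot: [0.836, 3.026, -0.001]
ft_force: [1.8, -7.1, -8.7]
grip_width: 0.0196
grip_force: 29.3
```

Call:
move_arm --rows "0 0 0 -6.6 0 -7.4 0.8;0 0 0 -7.2 0 -6.8 0.8;0 0 0 -7.7 0 -6.1 0.8;0 0 0 -8.2 0 -5.4 0.8;0 0 0 -8.7 0 -4.7 0.8;0 0 0 -9.1 0 -3.9 0.8;0 0 0 -9.4 0 -3.2 0.8;0 0 0 -9.6 0 -2.3 0.8;0 0 0 -9.8 0 -1.5 0.8;0 0 0 -9.9 0 -0.7 0.8;0 0 0 -9.9 0 0.2 0.8"

```text
time: 5.53
tool_pos: [0.5519, -0.1259, 0.1551]
ee_rot: [0.836, 3.027, -0.001]
ft_force: [-6.3, -6.2, 1.3]
grip_width: 0.0196
grip_force: 30.8
```

Call:
move_arm --rows "0 0 0 -9.8 0 1 0.8;0 0 0 -9.7 0 1.9 0.8;0 0 0 -8 0 2.3 0.8;0 0 0 0 0 0 0.8"

```text
time: 5.87
tool_pos: [0.5767, -0.1408, 0.1499]
ee_rot: [0.837, 3.025, -0.001]
ft_force: [-5.1, -8.7, 6.8]
grip_width: 0.0198
grip_force: 32.2
```

Run:
```python
from h import *
s=state();J=np.linalg.inv(frame(.4929,-.1045,59));p=J@np.r_[s['tool_pos'],1];print(p,s['ft_force'],s['moment'],s['joint_pos'])
print('ang',np.arctan2(p[2]-.037+.055-.055,p[1]+.053))
```

```text
[ 0.01205925 -0.09057562  0.14993268  1.        ] [-5.06362272 -8.68888731  6.84985806] [-1.78519254  1.02078225  0.00436366] [ 0.50040141  0.41703489 -0.46655068  1.84730604  0.23116651  0.92787777
  0.95996199]
ang 1.892000057103096
```

Call:
move_arm --rows "0 0 0 0 0 0 0.4;0 0 0 0 0 0 0.4;0 0 0 0 0 0 0.4;0 0 0 0 0 0 0.4;0 0 0 0 0 -10 0.4;0 0 0 0 0 -20 0.4;0 0 0 0 0 -30 0.4;0 0 0 0 0 -30 0.4"

```text
time: 6.53
tool_pos: [0.5751, -0.1381, 0.2384]
ee_rot: [-0.832, -3.028, -0.001]
ft_force: [-0.2, -0.6, 1.1]
grip_width: 0.0513
grip_force: 0.0
```

Run:
```python
from h import *
import pickle
im=get_image('side');P=pts(im);J=np.linalg.inv(frame(.4929,-.1045,59))
q=(np.c_[P.reshape(-1,3),np.ones(256000)]@J.T)[:,:3]*1e3;q=q[(im['depth'].ravel()>0)&(abs(q[:,0]-12)<30)&(q[:,2]>60)&(q[:,2]<180)&(abs(q[:,1])<130)]
for z in range(60,180,15):
    k=q[(q[:,2]>z)&(q[:,2]<z+15)]
    if len(k):print(z,len(k),k.min(0).round(),k.max(0).round())
# plate-grip pose; plate jig (-41,0)
F=frame(.4929,-.1045,59)
g=F@np.array([-.041,0,0,1]);print(g)
M=T([g[0],g[1],.20],down(-31));plan(M);print(state()['joint_pos'][6])
```

```text
60 26 [  1. -63.  60.] [ 31. -47.  74.]
75 19 [  3. -68.  75.] [ 25. -54.  89.]
90 31 [ -3. -72.  90.] [ 24. -44. 104.]
105 34 [ -3. -76. 106.] [ 25. -51. 120.]
120 33 [  2. -85. 120.] [ 25. -53. 134.]
135 8 [ 12. -87. 136.] [ 22. -75. 145.]
[ 0.47178344 -0.13964386  0.          1.        ]
14 x [0.03 0.01 6.45] [ 2.41 -8.06  3.18]
1.0130521414788027
```

Call:
move_arm --rows "0 0 6.45 2.4 -8 3.2 0;0 0 6.45 2.4 -8 3.2 0;0 0 6.45 2.4 -8 3.2 0;0 0 6.45 2.4 -8 3.2 0;0 0 6.45 2.4 -8 3.2 0;0 0 6.45 2.4 -8 3.2 0;0 0 6.45 2.4 -8 3.2 0;0 0 6.45 2.4 -8 3.2 0;0 0 6.45 2.4 -8 3.2 0;0 0 6.45 2.4 -8 3.2 0;0 0 6.45 2.4 -8 3.2 0;0 0 6.45 2.4 -8 3.2 0"

```text
time: 7.58
tool_pos: [0.4832, -0.1498, 0.1991]
ee_rot: [2.549, 1.835, 0.001]
ft_force: [0.8, -0.5, 0.5]
grip_width: 0.0856
grip_force: 0.0
```

Call:
move_arm --rows "0 0 6.45 2.4 -8 3.2 0;0 0 6.45 2.4 -8 3.2 0;0 0 0 0 0 0 0"

```text
time: 7.83
tool_pos: [0.4694, -0.1387, 0.1923]
ee_rot: [-2.739, -1.538, 0.0]
ft_force: [0.1, 0.5, -1.0]
grip_width: 0.0854
grip_force: 0.0
```

Run:
```python
from h import *
print(state()['joint_pos'])
A=T([.4718,-.1396,.06],down(-31));plan(A);plan(T([.4718,-.1396,.010],down(-31)),A)
im=get_image('wrist');P=pts(im);m=(P[...,2]>.034)&(P[...,2]<.042)&(im['depth']>0)
m=cv2.morphologyEx(m.astype('u1'),cv2.MORPH_OPEN,np.ones((5,5)))>0
print(cv2.minAreaRect((P[m][:,:2]*1e3).astype('f4')),m.sum()); save(im,'w3.png')
```

```text
[ 0.39023077  0.18049931 -0.26036032  2.04022018  0.05742266  0.92804759
 -0.4479672 ]
4 x [-0.01 -0.   -0.09] [ 0.11  0.65 33.07]
2 x [0. 0. 0.] [ 0.  0. 25.]
((292.02752685546875, -72.97288513183594), (123.63013458251953, 504.165283203125), 81.07881164550781) 6963
```

Call:
move_arm --rows "0 0 0 0 0.7 33 0;0 0 0 0 0.7 33 0;0 0 0 0 0.7 33 0;0 0 -0.3 0 0.5 33 0;0 0 0 0 0 25 0;0 0 0 0 0 25 0;0 0 0 0 0 0 0;0 0 0 0 0 0 0.5;0 0 0 0 0 0 0.5;0 0 0 0 0 0 0.5;0 0 0 0 0 0 0.5" --newtons 30

```text
time: 8.8
tool_pos: [0.4736, -0.1414, 0.0116]
ee_rot: [2.729, 1.552, 0.003]
ft_force: [0.5, 0.1, 0.8]
grip_width: 0.0629
grip_force: 33.3
```

Run:
```python
from h import *
import pickle
s=state();J=np.linalg.inv(frame(.4929,-.1045,59));print((J@np.r_[s['tool_pos'],1]),s['grip_width'],s['grip_force'])
im=get_image('wrist');save(im,'w4.png')
```

```text
[-0.04153953 -0.00244646  0.01162979  1.        ] 0.06287402106453027 33.263946175575256
```

View pics/w4.png

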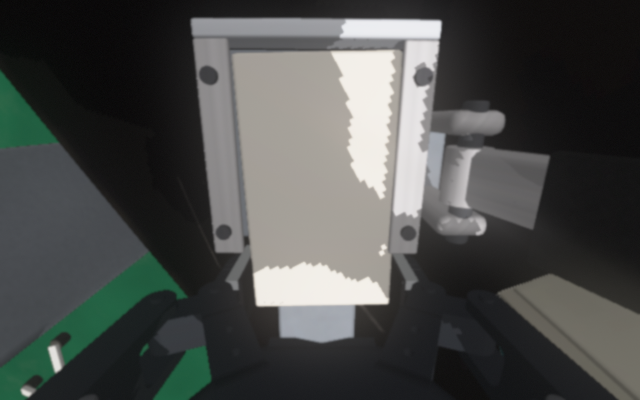

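Call:
move_arm --rows "0 0 0 -4 0 0 0.5;0 0 0 -8 0 0 0.5;0 0 0 -10 0 0 0.5;0 0 0 -10 0 0 0.5;0 0 0 -10 0 0 0.5;0 0 0 -10 0 0 0.5"

```text
time: 9.35
tool_pos: [0.4478, -0.1859, 0.0116]
ee_rot: [2.728, 1.553, 0.005]
ft_force: [3.8, 3.6, 7.5]
grip_width: 0.0633
grip_force: 33.8
```

Run:
```python
from h import *
import pickle
J=np.linalg.inv(frame(.4929,-.1045,59))
for n in('w1','scene','side'):
    im=pickle.load(open(n+'.pkl','rb'));P=pts(im)
    m=(im['depth']>0)&(P[...,0]>.40)&(P[...,0]<.62)&(P[...,1]>-.34)&(P[...,1]<-.17)&(P[...,2]>.05)&(P[...,2]<.3)
    q=P[m];j=(np.c_[q,np.ones(len(q))]@J.T)[:,:3]
    print(n,len(q))
    for c in range(-22,-6,2):
        k=j[(j[:,0]>=c/100)&(j[:,0]<c/100+.02)]
        if len(k):print(c,len(k),'max jig y',k[:,1].max().round(3),'z',k[:,2].min().round(3))
```

```text
w1 16548
-18 78 max jig y -0.13 z 0.051
-16 459 max jig y -0.103 z 0.052
-14 751 max jig y -0.105 z 0.051
-12 1810 max jig y -0.099 z 0.05
-10 1829 max jig y -0.1 z 0.05
-8 3282 max jig y -0.094 z 0.05
scene 394
-20 2 max jig y -0.104 z 0.12
-18 22 max jig y -0.09 z 0.14
-16 12 max jig y -0.091 z 0.133
-14 60 max jig y -0.107 z 0.19
-12 110 max jig y -0.102 z 0.074
-10 74 max jig y -0.103 z 0.052
-8 114 max jig y -0.097 z 0.052
side 2060
-20 15 max jig y -0.141 z 0.051
-18 161 max jig y -0.083 z 0.05
-16 227 max jig y -0.086 z 0.054
-14 164 max jig y -0.103 z 0.051
-12 226 max jig y -0.096 z 0.051
-10 175 max jig y -0.099 z 0.054
-8 344 max jig y -0.092 z 0.051
```

Call:
move_arm --rows "0 0 0 -10 0 0 0.5;0 0 0 -10 0 0 0.5;0 0 0 -8 0 0 0.5;0 0 0 -4 0 0 0.5;0 0 0 0 0 0 0.5;0 0 0 0 0 0 0.2;0 0 0 0 0 0 0;0 0 0 0 0 0 0;0 0 0 0 0 0 0"

```text
time: 10.1
tool_pos: [0.4297, -0.2132, 0.0102]
ee_rot: [2.731, 1.553, 0.0]
ft_force: [0.4, 0.4, -0.5]
grip_width: 0.0854
grip_force: 0.0
```

Run:
```python
from h import *
s=state();J=np.linalg.inv(frame(.4929,-.1045,59));print((J@np.r_[s['tool_pos'],1]),s['grip_width'],s['ft_force'])
im=get_image('wrist');P=pts(im);q=(np.c_[P.reshape(-1,3),np.ones(256000)]@J.T)[:,:3]*1e3
m=(q[:,2]>35)&(q[:,2]<42)&(abs(q[:,1])<40)&(q[:,0]>-160)&(q[:,0]<60)&(im['depth'].ravel()>0)
k=q[m];print(k.min(0),k.max(0),cv2.minAreaRect(k[:,:2].astype('f4')))
```

```text
[-0.12570648 -0.00175696  0.0102436   1.        ] 0.08541712288777217 [ 0.38322538  0.44915866 -0.46005325]
[-140.19274436  -39.90170553   35.08027753] [-20.21567096  39.97439535  41.97699317] ((-80.44114685058594, 0.4930686950683594), (79.8778076171875, 119.9195785522461), 89.54461669921875)
```

Call:
move_arm --rows "0 0 0 10 0 0 0;0 0 0 16 0 0 0;0 0 0 16 0 0 0;0 0 0 0 0 0 0;0 0 0 0 0 0 0.5;0 0 0 0 0 0 0.5;0 0 0 0 0 0 0.5;0 0 0 0 0 0 0.5;0 0 0 0 0 0 0.5" --newtons 50

```text
time: 10.9
tool_pos: [0.4511, -0.1772, 0.0102]
ee_rot: [2.731, 1.552, 0.001]
ft_force: [0.2, 4.9, 5.8]
grip_width: 0.0634
grip_force: 53.2
```

Call:
move_arm --rows "0 0 0 0 0 -5 0.5;0 0 0 0 0 -15 0.5;0 0 0 0 0 -30 0.5;0 0 0 0 0 -35 0.5;0 0 0 0 0 -35 0.5;0 0 0 0 0 -35 0.5;0 0 0 0 0 -35 0.5;0 0 0 0 0 0 0.5"

```text
time: 11.57
tool_pos: [0.4533, -0.1783, 0.2064]
ee_rot: [2.727, 1.548, 0.008]
ft_force: [1.0, -0.4, -0.2]
grip_width: 0.0628
grip_force: 55.5
```

Run:
```python
from h import *
import pickle
s=state();print(s['grip_width'],s['grip_force'],s['tool_pos'],s['ft_force'])
for n in('scene','side','w2'):
    if n=='w2': continue
    im=get_image(n);pickle.dump(im,open(n+'2.pkl','wb'));P=pts(im)
    r=np.hypot(P[...,0]-.45,P[...,1]-.185)<.075
    m=r&(P[...,2]>.035)&(P[...,2]<.085)&(im['depth']>0)
    q=P[m]
    # RANSAC plane with slope 35
    best=None;g=np.random.default_rng(0)
    for _ in range(3000):
        a=q[g.choice(len(q),3,0)];nn=np.cross(a[1]-a[0],a[2]-a[0]);l=np.linalg.norm(nn)
        if l<1e-6:continue
        nn/=l*np.sign(nn[2] or 1)
        if abs(np.degrees(np.arccos(nn[2]))-35)>5:continue
        i=abs((q-a[0])@nn)<.002
        if best is None or i.sum()>best.sum():best=i
    k=q[best];c=k.mean(0);nn=np.linalg.svd(k-c)[2][2];nn*=np.sign(nn[2])
    yaw=np.degrees(np.arctan2(-nn[1],-nn[0]));print(n,len(q),len(k),c,np.degrees(np.arccos(nn[2])),'yaw',yaw)
    X=np.array([np.cos(np.radians(yaw)),np.sin(np.radians(yaw)),0]);Y=np.array([-X[1],X[0],0])
    print('x range',np.percentile(k@X,[1,99]),'y range',np.percentile(k@Y,[1,50,99]),'z',k[:,2].min(),k[:,2].max(), 'x at z=.0537',((k@X)-(k[:,2]-.0537)/np.tan(np.radians(35))).mean())
```

```text
0.06279748528618564 55.464715361595154 [ 0.45332884 -0.17832638  0.20640655] [ 1.01220282 -0.4020533  -0.21779313]
scene 250 122 [0.45868167 0.18877117 0.05572914] 35.472646092011054 yaw 12.183792492623837
x range [0.45803913 0.52176802] y range [0.06581076 0.08856724 0.11369931] z 0.03505079631367525 0.08206912586745674 x at z=.0537 0.4852920710597085
side 276 177 [0.45849073 0.19300551 0.05513413] 34.932703042476895 yaw 7.00592586729454
x range [0.44897063 0.51017685] y range [0.11289187 0.13577284 0.15600962] z 0.03520962260412008 0.0781526803612056 x at z=.0537 0.47656055027459193
```

Call:
move_arm --rows "0 0 0 19.8 -15.8 -26 0.5;0 0 0 19.8 -15.8 -26 0.5;0 0 0 19.8 -15.8 -26 0.5;0 0 0 19.8 -15.8 -26 0.5;0 0 0 19.8 -15.8 -26 0.5;0 0 0 19.8 -15.8 -26 0.5"

```text
time: 12.17
tool_pos: [0.4293, -0.0257, 0.3558]
ee_rot: [-2.731, -1.551, 0.003]
ft_force: [0.5, 0.1, -0.4]
grip_width: 0.063
grip_force: 56.0
```

Call:
move_arm --rows "0 0 0 19.8 -15.8 0 0.5;0 0 0 19.8 -15.8 0 0.5;0 0 0 19.8 -15.8 0 0.5;0 0 0 19.8 -15.8 0 0.5;0 0 0 19.8 -15.8 0 0.5;0 0 0 19.8 -15.8 0 0.5;0 0 0 0 0 0 0.5;0 0 0 0 0 0 0.5"

```text
time: 12.83
tool_pos: [0.4091, 0.1245, 0.3547]
ee_rot: [-2.729, -1.554, 0.003]
ft_force: [0.5, -1.1, -0.6]
grip_width: 0.0633
grip_force: 56.0
```

Run:
```python
from h import *
import pickle
s=state();print(s['joint_pos'],s['grip_width'])
im=get_image('wrist');pickle.dump(im,open('w5.pkl','wb'));save(im,'w5.png')
```

```text
[ 0.1982409  -0.06534292 -0.5978746   1.92176765 -0.03915421  1.27630409
 -0.92241216] 0.06334549806931804
```

View pics/w5.png

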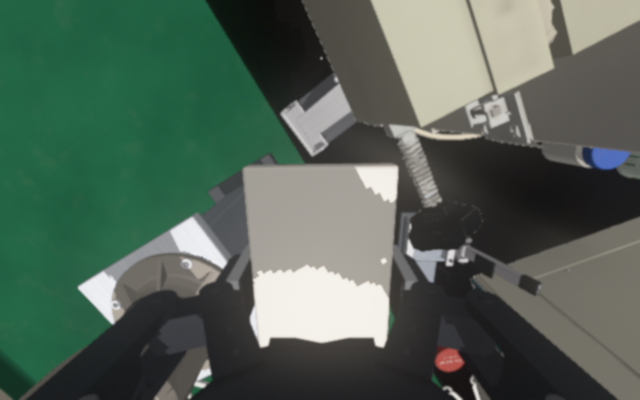

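The picture shows the plate held square between the pads, centred at about (320,250). The rack is at (318,115) with its foot channel's near end around (305,130), and the furnace door hides its upper end. I'll measure the rack here with a model overlay.

```bash
cat > rk.py <<'E'
from h import *
import pickle
t35=np.tan(np.radians(35));c35,s35=np.cos(np.radians(35)),np.sin(np.radians(35))
def P3(s,y,h): # along slope from ledge (mm), lateral, height above face
    x0,z0=.3-55*c35,53.7-55*s35
    return [x0+s*c35-h*s35,y,z0+s*s35+h*c35]
segs=[]
def box(a):
    for i in range(len(a)): segs.append((a[i],a[(i+1)%len(a)]))
box([P3(0,-20,0),P3(100,-20,0),P3(100,20,0),P3(0,20,0)])
for sg in(-37,37): box([P3(0,sg,0),P3(22,sg,0),P3(22,sg,14),P3(0,sg,14)])
box([[-55,-42,8],[55,-42,8],[55,42,8],[-55,42,8]])
E
python3 - <<'E'
from rk import *
from scipy.optimize import least_squares
Q=[]
for n in('w5','scene2','side2'):
    im=pickle.load(open(n+'.pkl','rb'));P=pts(im)
    if n=='w5':
        for u,v in((285,107),(315,155),(327,125),(345,95),(305,125),(330,147)):print(u,v,P[v,u].round(4))
    m=(im['depth']>0)&(np.hypot(P[...,0]-.45,P[...,1]-.19)<.08)&(P[...,2]>.004)&(P[...,2]<.09)
    q=P[m];print(n,len(q));Q.append(q)
    b=q[(q[:,2]<.012)];
    if len(b)>10:print(cv2.minAreaRect((b[:,:2]*1e3).astype('f4')))
    # slope pts
    def f(p,w):
        y=np.radians(p[1]);d=(w[:,0]*np.cos(y)+w[:,1]*np.sin(y)-p[0])*1e3
        return (w[:,2]*1e3-53.7-d*t35)*c35
    y=np.radians(9);X=np.array([np.cos(y),np.sin(y)]);Y=np.array([-X[1],X[0]])
    l=(q[:,:2]-[.456,.19])@Y; w=q[(abs(l)<.019)&(q[:,2]>.025)]
    p=np.array([np.array([.456,.19])@X,9.])
    for _ in range(4):
        k=w[abs(f(p,w))<5];p=least_squares(lambda p:f(p,k),p,loss='soft_l1').x
    print(len(k),p,np.std(f(p,k)))
imgs=[]
for n,o in(('w5',(265,60)),('side2',(300,200)),('scene2',(230,160))):
    im=pickle.load(open(n+'.pkl','rb'));s=4
    g=cv2.resize(im['pixels'][o[1]:o[1]+110,o[0]:o[0]+66,::-1],None,fx=s,fy=s,interpolation=2)
    lines(im,frame(.456,.19,9),segs,(0,0,255),g,s,np.array(o));imgs.append(g)
cv2.imwrite('pics/rk1.png',np.hstack(imgs))
E
```

```text
285 107 [4.021e-01 2.322e-01 4.000e-04]
315 155 [0.404  0.1392 0.0006]
327 125 [0.4472 0.1733 0.0479]
345 95 [0.4777 0.1937 0.1891]
305 125 [0.4173 0.1906 0.0293]
330 147 [ 0.4332  0.1377 -0.0006]
w5 3306
((464.79473876953125, 191.8065948486328), (72.72637939453125, 84.20265197753906), 5.44817590713501)
1356 [0.47170075 6.06547014] 0.8394516214840727
scene2 744
((457.373779296875, 187.09796142578125), (142.9281768798828, 142.57301330566406), 71.2981185913086)
205 [0.47971793 8.94502269] 2.1281490670116128
side2 906
((462.9792175292969, 193.6234130859375), (129.02261352539062, 85.2817611694336), 6.728461742401123)
239 [0.47183389 5.16339639] 1.6964174307447282
```

View pics/rk1.png

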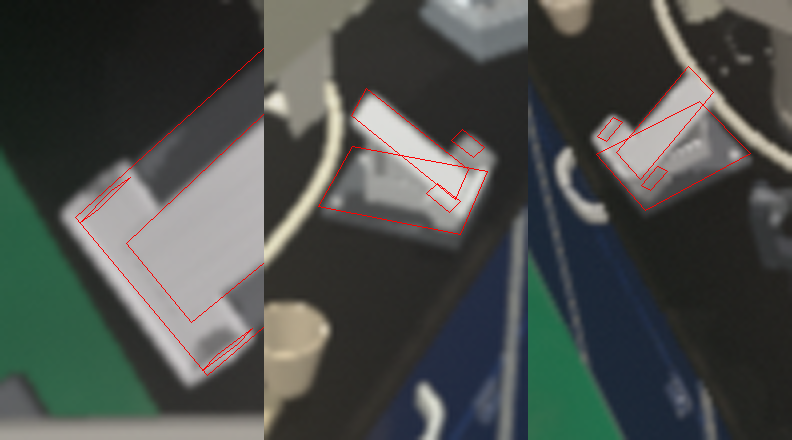

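Run:
```python
from rk import *
im=pickle.load(open('w5.pkl','rb'));P=pts(im)
for (x,y,yaw) in((.4539,.1914,6),):
    J=np.linalg.inv(frame(x,y,yaw));q=(np.c_[P.reshape(-1,3),np.ones(256000)]@J.T)[:,:3]*1e3
    q=q[(im['depth'].ravel()>0)&(abs(q[:,0])<70)&(abs(q[:,1])<60)&(q[:,2]>3)&(q[:,2]<90)]
    h=(q[:,2]-53.7-(q[:,0]-.3)*t35)*c35
    s=((q[:,0]-.3)+h*s35)/c35+55
    f=q[abs(h)<2.5];sf=s[abs(h)<2.5]
    for a in range(-4,80,7):
        k=f[(sf>a)&(sf<a+7)]
        if len(k)>5:print(a,len(k),np.percentile(k[:,1],[1,50,99]).round(1),h[abs(h)<2.5][(sf>a)&(sf<a+7)].mean().round(2))
    c=(h>9)&(h<18)&(s<40);print('cheek/ledge',c.sum(),'s',np.percentile(s[c],[1,99]),'y',np.percentile(q[c,1],[1,99]))
    cc=c&(s>6);print('cheeks',[np.percentile(q[cc&(q[:,1]*sg>25),1],[2,98]) for sg in(1,-1)])
# plate in tool frame
s=state();C=T(s['tool_pos'],R.from_rotvec(s['ee_rot']).as_matrix());Ci=np.linalg.inv(C)
q=(np.c_[P.reshape(-1,3),np.ones(256000)]@Ci.T)[:,:3]*1e3
uv=np.indices((400,640)).reshape(2,-1)
m=(im['depth'].ravel()>0)&(abs(q[:,0])<90)&(abs(q[:,1])<36)&(abs(q[:,2]+22)<25)&(uv[0]<345)
k=q[m];md=np.median(k[:,2]);k=k[abs(k[:,2]-md)<3];print('z top',md,len(k),k.min(0),k.max(0),cv2.minAreaRect(k[:,:2].astype('f4')))
A=np.c_[k[:,:2],np.ones(len(k))];print('tilt',np.linalg.lstsq(A,k[:,2],rcond=None)[0])
```

```text
-4 124 [-36.7  -0.1  36.1] -0.02
3 164 [-37.  -0.  36.] -0.28
10 169 [-37.    0.8  36.2] -0.28
17 181 [-40.6   1.6  40.5] -0.27
24 96 [-20.2  -0.6  18.6] 0.08
31 98 [-19.8  -0.7  18.8] 0.19
38 104 [-19.6  -0.   19.3] 0.19
45 108 [-20.2  -0.5  18.9] 0.08
52 113 [-19.7  -0.3  19.1] 0.03
59 111 [-19.9  -0.5  18.7] 0.11
66 121 [-20.1   0.5  19.2] -0.07
73 121 [-20.   -0.4  18.7] 0.0
cheek/ledge 331 s [-5.71221565 21.86485117] y [-41.96326421  41.05048168]
cheeks [array([36.63518755, 41.19981286]), array([-42.48048812, -37.58204325])]
z top -28.228180260478744 25513 [-34.87163175 -35.84279675 -31.22645944] [ 89.99491725  35.99518194 -25.2311514 ] ((27.820724487304688, 0.11717605590820312), (124.8498306274414, 71.61225128173828), 0.539169430732727)
tilt [-2.96731920e-04  1.43745806e-02 -2.81946781e+01]
```

Run:
```python
from rk import *
im=pickle.load(open('w5.pkl','rb'));P=pts(im)
s=state();C=T(s['tool_pos'],R.from_rotvec(s['ee_rot']).as_matrix());Ci=np.linalg.inv(C)
q=(np.c_[P.reshape(-1,3),np.ones(256000)]@Ci.T)[:,:3].reshape(400,640,3)*1e3
for r in(158,162,164,166,168,172,180):print(r,q[r,320].round(1))
for r in(200,240):
    print([q[r,c].round(1) for c in(242,246,250,254,390,394,398,402)])
F=frame(.4539,.1910,6)
Rt=F[:3,:3]@np.array([[c35,0,s35],[0,-1,0],[s35,0,-c35]]) ; 
Rt=np.stack([F[:3,:3]@[c35,0,s35],F[:3,:3]@[0,-1,0],F[:3,:3]@[s35,0,-c35]],1);print(np.linalg.det(Rt))
seat=(F@[-.002,0,.057,1])[:3]
def tcp(ds,dh): # plate centre offset upslope, off the face (mm)
    return T(seat+Rt@(np.array([ds,0,24.-dh])/1e3),Rt)
for d in((60,60),(8,40),(8,8),(0,0)):print(d,tcp(*d)[:3,3])
print('down yawed');A=T([.41,.14,.33],down(-84));plan(A)
B=tcp(8,120);print(B[:3,3]);plan(B,A)
```

```text
158 [  5.9  -3.5 355.1]
162 [ -0.9  -3.5 354.5]
164 [ 54.6  -1.3 -23.1]
166 [ 54.4  -1.2 -27. ]
168 [ 53.9  -1.2 -28.6]
172 [ 52.1  -1.2 -28. ]
180 [ 49.   -1.2 -28.9]
[array([-169.7, -245.2,  700.2]), array([ 40.4, -32.1, -28.4]), array([ 40.2, -30.6, -27.7]), array([ 40.2, -28.9, -27.7]), array([ 40.7,  27.7, -29.3]), array([ 40.6,  29.5, -28.7]), array([-69.1, 137.4, 352.9]), array([-69.3, 144.9, 353.7])]
[array([-233.4, -208.4,  543.8]), array([-242.5, -203.7,  564.3]), array([ 22.4, -31.6, -28.7]), array([ 22.3, -29.9, -28.4]), array([ 22.2,  29.3, -28. ]), array([-147.9,  136.3,  353.8]), array([-146.6,  142.9,  350.7]), array([-141.2,  146.8,  338.8])]
0.9999999999999996
(60, 60) [0.4802552  0.19377004 0.12090406]
(8, 40) [0.44930132 0.19051666 0.07469504]
(8, 8) [0.46755522 0.19243522 0.04848218]
(0, 0) [0.46560138 0.19222986 0.03734035]
down yawed
8 x [-0.01  0.01  6.66] [ 1.32 -1.69  3.11]
[0.40366658 0.18572025 0.14022721]
6 x [0.   5.83 0.  ] [-8.33 -7.69 31.01]
```

Call:
move_arm --rows "0 0 6.7 1.3 -1.7 3.1 0.5;0 0 6.7 1.3 -1.7 3.1 0.5;0 0 6.7 1.3 -1.7 3.1 0.5;0 0 6.7 1.3 -1.7 3.1 0.5;0 0 6.7 1.3 -1.7 3.1 0.5;0 0 6.7 1.3 -1.7 3.1 0.5;0 0 6.6 1.3 -1.7 3.1 0.5;0 0 6.6 1.3 -1.7 3.1 0.5;0 0 0 0 0 0 0.5"

```text
time: 13.63
tool_pos: [0.4101, 0.1393, 0.33]
ee_rot: [3.138, 0.147, -0.003]
ft_force: [-0.2, -0.6, -1.6]
grip_width: 0.0629
grip_force: 56.0
```

Call:
move_arm --rows "0 5.8 0 -8.3 -7.7 31 0.5;0 5.8 0 -8.3 -7.7 31 0.5;0 5.8 0 -8.3 -7.7 31 0.5;0 5.8 0 -8.3 -7.7 31 0.5;0 5.8 0 -8.3 -7.7 31 0.5;0 5.8 0 -8.3 -7.7 31 0.5;0 0 0 0 0 0 0.5;0 0 0 0 0 0 0.5"

```text
time: 14.3
tool_pos: [0.4016, 0.1624, 0.188]
ee_rot: [3.043, 0.137, 0.744]
ft_force: [-0.2, -0.5, -0.3]
grip_width: 0.0626
grip_force: 55.9
```

```bash
cat >> rk.py <<'E'
F=frame(.4539,.1910,6)
Rt=np.stack([F[:3,:3]@[c35,0,s35],F[:3,:3]@[0,-1,0],F[:3,:3]@[s35,0,-c35]],1)
seat=(F@[-.002,0,.057,1])[:3]
def tcp(ds,dh): return T(seat+Rt@(np.array([ds,0,24.-dh])/1e3),Rt)
def where():
    s=state();C=cur();d=Rt.T@(C[:3,3]-seat)*1e3-[0,0,24]
    print('t',s['time'],'ds,dy,dh',d[0].round(1),d[1].round(1),-d[2].round(1),'rot err',np.rad2deg(R.from_matrix(C[:3,:3].T@Rt).as_rotvec()).round(2),'F tool',(C[:3,:3].T@s['ft_force']).round(1),s['grip_width'].round(4))
E
python3 - <<'E'
from rk import *
where();plan(tcp(8,40));print(state()['joint_pos'])
E
```

```text
Traceback (most recent call last):
  File "rk.py", line 19, in where
    print('t',s['time'],'ds,dy,dh',d[0].round(1),d[1].round(1),-d[2].round(1),'rot err',np.rad2deg(R.from_matrix(C[:3,:3].T@Rt).as_rotvec()).round(2),'F tool',(C[:3,:3].T@s['ft_force']).round(1),s['grip_width'].round(4))
                                                                                                                                                                                                   ^^^^^^^^^^^^^^^^^^^^^
AttributeError: 'float' object has no attribute 'round'
```

```bash
sed -i "s/s\['grip_width'\].round(4)/s['grip_width']/" rk.py
python3 - <<'E'
from rk import *
where();plan(tcp(8,120));plan(tcp(8,40));print(state()['joint_pos'])
E
```

```text
t 14.3 ds,dy,dh 31.8 23.0 161.7 rot err [ 1.95  7.6  -0.26] F tool [-0.3  0.5  0.2] 0.06263054905039936
2 x [ 0.97  3.8  -0.13] [ -9.81 -12.01  21.65]
4 x [ 0.49  1.9  -0.07] [-3.42 -6.39 30.71]
[ 0.3824995  -0.11928684 -1.05533632  2.42083768  0.44796388  0.43173988
 -2.54687674]
```

Call:
move_arm --rows "0.5 1.9 0 -3.4 -6.4 30 0.5;0.5 1.9 0 -3.4 -6.4 30 0.5;0 0 0 0 0 0 0.5"

```text
time: 14.55
tool_pos: [0.4112, 0.1575, 0.1704]
ee_rot: [-3.011, -0.154, -0.801]
ft_force: [-0.6, -2.6, -2.9]
grip_width: 0.0631
grip_force: 56.0
```

Run:
```python
from rk import *
where();plan(tcp(8,40));print(state()['joint_pos'])
```

```text
t 14.55 ds,dy,dh 29.1 28.9 142.1 rot err [ 0.33  5.21 -0.06] F tool [-2.2  2.5  2.1] 0.06308343468032489
3 x [ 0.11  1.74 -0.02] [-4.95 -9.75 34.36]
[ 0.5760328  -0.07548108 -1.22167885  2.46115422  0.66673048  0.32622155
 -2.72473137]
```

Run:
```python
from rk import *
A=T([.40,.17,.33],down(-84));plan(A)
```

```text
5 x [ 0.06 -5.96 -0.03] [  8.    -2.63 -31.33]
```

Call:
move_arm --rows "0 -6 0 8 -2.6 -31 0.5;0 -6 0 8 -2.6 -31 0.5;0 -6 0 8 -2.6 -31 0.5;0 -6 0 8 -2.6 -31 0.5;0 -6 0 8 -2.6 -31 0.5;0 0 -7 0 0 0 0.5;0 0 -7 0 0 0 0.5;0 0 -7 0 0 0 0.5;0 0 -7 0 0 0 0.5;0 0 -7 0 0 0 0.5;0 0 -7 0 0 0 0.5"

```text
time: 15.47
tool_pos: [0.4016, 0.1592, 0.2802]
ee_rot: [2.794, 1.211, 0.219]
ft_force: [1.0, -0.5, -1.6]
grip_width: 0.0626
grip_force: 55.9
```

Call:
move_arm --rows "0 0 -7 0 0 0 0.5;0 0 -7 0 0 0 0.5;0 0 -7 0 0 0 0.5;0 0 -7 0 0 0 0.5;0 0 -7 0 0 0 0.5;0 0 -7 0 0 0 0.5;0 0 -7 0 0 0 0.5;0 0 -7 0 0 0 0.5;0 0 -7 0 0 0 0.5;0 0 -7 0 0 0 0.5;0 0 -7 0 0 0 0.5;0 0 -7 0 0 0 0.5"

```text
time: 16.47
tool_pos: [0.4015, 0.1592, 0.2801]
ee_rot: [1.239, 2.709, 0.071]
ft_force: [-0.8, 0.1, -1.4]
grip_width: 0.063
grip_force: 55.9
```

```bash
sed -i 's/^Rt=.*/Rt=np.stack([F[:3,:3]@[-c35,0,-s35],F[:3,:3]@[0,1,0],F[:3,:3]@[s35,0,-c35]],1)/; s/np.array(\[ds,0,24.-dh\])/np.array([-ds,0,24.-dh])/; s/d\[0\].round/-d[0].round/' rk.py
python3 - <<'E'
from rk import *
where();print(state()['joint_pos'])
A=T([.40,.17,.33],down(96));plan(A);B=tcp(20,100);print(B[:3,3]);plan(B,A)
E
```

```text
t 16.4667 ds,dy,dh 84.2 -26.2 237.4 rot err [-14.42 -22.48 -53.47] F tool [ 0.8 -0.7  1.2] 0.06299485963524977
[ 0.15545942 -0.09450898 -0.70655657  2.11339153  0.05654999  0.97121552
  0.13118738]
9 x [ 0.26  1.09 -6.11] [ 0.19  1.29 -5.52]
[0.42485124 0.18794685 0.13072708]
6 x [ 0.   -5.83  0.  ] [ 4.14  2.54 33.77]
```

Call:
move_arm --rows "0.3 1.1 -6.1 0.2 1.3 -5.5 0.5;0.3 1.1 -6.1 0.2 1.3 -5.5 0.5;0.3 1.1 -6.1 0.2 1.3 -5.5 0.5;0.3 1.1 -6.1 0.2 1.3 -5.5 0.5;0.3 1.1 -6.1 0.2 1.3 -5.5 0.5;0.3 1.1 -6.1 0.2 1.3 -5.5 0.5;0.2 1.1 -6.1 0.2 1.3 -5.5 0.5;0.2 1.1 -6.1 0.2 1.3 -5.5 0.5;0.2 1 -6.1 0.2 1.3 -5.5 0.5;0 0 0 0 0 0 0.5"

```text
time: 17.3
tool_pos: [0.4006, 0.1709, 0.3305]
ee_rot: [0.161, -3.136, -0.004]
ft_force: [0.5, 1.0, -1.8]
grip_width: 0.0628
grip_force: 56.0
```

Call:
move_arm --rows "0 -5.8 0 4.1 2.5 33.8 0.5;0 -5.8 0 4.1 2.5 33.8 0.5;0 -5.8 0 4.1 2.5 33.8 0.5;0 -5.8 0 4.1 2.5 33.8 0.5;0 -5.8 0 4.1 2.5 33.8 0.5;0 -5.8 0 4.1 2.5 33.8 0.5;0 0 0 0 0 0 0.5"

```text
time: 17.88
tool_pos: [0.4139, 0.1663, 0.1771]
ee_rot: [-0.098, 2.685, -0.033]
ft_force: [-0.7, -0.6, -1.6]
grip_width: 0.0631
grip_force: 55.9
```

Run:
```python
from rk import *
where();print(state()['joint_pos'])
plan(tcp(20,100));plan(tcp(8,40))
```

```text
t 17.8833 ds,dy,dh 35.8 -20.4 145.5 rot err [-3.15 -9.06 -0.89] F tool [ 1.4 -0.4  1.1] 0.06305607577853035
[ 0.11027259 -0.02691393 -0.84091588  2.39766487  0.62294758  0.50203013
  0.39714157]
2 x [-1.57 -4.53 -0.44] [ 5.32 11.04 23.14]
3 x [-1.05 -3.02 -0.3 ] [ 5.62  8.   35.73]
```

Call:
move_arm --rows "-0.6 -1.8 -0.2 2.1 4.4 9 0.5;-0.6 -1.8 -0.2 2.1 4.4 9 0.5;-0.6 -1.8 -0.2 2.1 4.4 9 0.5;-0.6 -1.8 -0.2 2.1 4.4 9 0.5;-0.6 -1.8 -0.2 2.1 4.4 9 0.5;0 0 0 0 0 0 0.5"

```text
time: 18.38
tool_pos: [0.4326, 0.1842, 0.1408]
ee_rot: [-0.122, 2.567, 0.004]
ft_force: [-1.7, -2.7, -2.9]
grip_width: 0.0629
grip_force: 56.4
```

Run:
```python
from rk import *
where();print(state()['joint_pos'])
plan(tcp(20,80));plan(tcp(8,40))
```

```text
t 18.3833 ds,dy,dh 31.8 -4.6 104.0 rot err [-1.61 -2.28 -0.06] F tool [ 3.2 -2.5  1.5] 0.0628534833588436
[ 0.36628876  0.18838783 -1.22067256  2.45914996  1.32780762  0.57570857
 -0.29485352]
1 x [-1.61 -2.28 -0.06] [10.83  5.23 24.31]
2 x [-0.8  -1.14 -0.03] [10.93  2.95 32.29]
```

Call:
move_arm --rows "-0.3 -0.4 0 3.6 1 10.8 0.5;-0.3 -0.4 0 3.6 1 10.8 0.5;-0.3 -0.4 0 3.6 1 10.8 0.5;0 0 0 0 0 0 0.5"

```text
time: 18.72
tool_pos: [0.4461, 0.1958, 0.1108]
ee_rot: [-0.137, 2.557, 0.021]
ft_force: [-0.6, -1.1, -1.6]
grip_width: 0.0625
grip_force: 56.2
```

Run:
```python
from rk import *
where();print(state()['joint_pos'])
plan(tcp(20,80));plan(tcp(8,40))
```

```text
t 18.7167 ds,dy,dh 26.6 5.6 71.0 rot err [-0.75 -1.74  0.37] F tool [ 1.5 -1.   1. ] 0.06246371343685157
[ 0.31312492  0.36288103 -1.22113492  2.4591509   1.53796934  0.71027037
 -0.4632123 ]
1 x [-0.75 -1.74  0.37] [ 6.87 -5.63 -8.69]
1 x [-0.75 -1.74  0.37] [17.64 -5.03 31.65]
```

Call:
move_arm --rows "-0.2 -0.4 0.1 3.2 -1.2 8 0.5;-0.2 -0.4 0.1 3.2 -1.2 8 0.5;-0.2 -0.4 0.1 3.2 -1.2 8 0.5;-0.2 -0.4 0.1 3.2 -1.2 8 0.5;0 0 0 0 0 0 0.5"

```text
time: 19.13
tool_pos: [0.4637, 0.1977, 0.081]
ee_rot: [-0.132, 2.539, 0.034]
ft_force: [-1.1, -0.2, -2.4]
grip_width: 0.0629
grip_force: 56.2
```

Run:
```python
from rk import *
where();print(state()['joint_pos'])
plan(tcp(12,40));plan(tcp(8,20))
```

```text
t 19.1333 ds,dy,dh 24.0 5.6 36.6 rot err [-0.29 -0.63  0.05] F tool [ 2.3 -0.1  1.4] 0.06285191299227515
[ 0.30116533  0.52972026 -1.22233331  2.45975222  1.71304197  0.843976
 -0.56919609]
1 x [-0.29 -0.63  0.05] [12.01 -5.65 -3.28]
1 x [-0.29 -0.63  0.05] [15.79 -5.55 16.76]
```

Call:
move_arm --rows "-0.1 -0.2 0 1 -1.5 6 0.5;-0.1 -0.2 0 1 -1.5 6 0.5;-0.1 -0.2 0 1 -1.5 6 0.5;0 0 0 0 -1.2 2 0.5;0 0 0 0 0 0 0.5"

```text
time: 19.55
tool_pos: [0.4748, 0.1945, 0.0643]
ee_rot: [-0.134, 2.527, 0.043]
ft_force: [-0.4, 0.1, -1.4]
grip_width: 0.0628
grip_force: 56.2
```

Run:
```python
from rk import *
where();print(state()['joint_pos'])
```

```text
t 19.55 ds,dy,dh 23.1 1.3 16.7 rot err [0.08 0.02 0.05] F tool [1.1 0.2 0.9] 0.06284888719817765
[ 0.31308175  0.6171805  -1.21958002  2.46002412  1.80393536  0.90590191
 -0.5970519 ]
```

Call:
move_arm --rows "0 0 0 3 -0.5 1 0.5;0 0 0 3 -0.5 1 0.5;0 0 0 3 0 1 0.5;0 0 0 0 0 0 0.5"

```text
time: 19.88
tool_pos: [0.4734, 0.1966, 0.0573]
ee_rot: [-0.134, 2.53, 0.044]
ft_force: [-0.3, -0.4, -1.5]
grip_width: 0.0625
grip_force: 56.2
```

Run:
```python
from rk import *
where();print(state()['joint_pos'])
```

```text
t 19.8833 ds,dy,dh 18.2 3.5 11.6 rot err [ 0.12 -0.11  0.03] F tool [ 1.1 -0.3  1. ] 0.06252149567154681
[ 0.3071758   0.65173213 -1.22548883  2.46119872  1.8198719   0.93805995
 -0.60686598]
```

```bash
cat > kin.py <<'E'
import numpy as np
from scipy.spatial.transform import Rotation as R
from scipy.optimize import least_squares
S=[([1.16948383,.4266509,.07384625,1.60653177,-.03410742,1.11079541,-.06711463],[.16807487,-.65336761,.23069776],[-3.11563494,-.394295821,.0003]),
([.52753056,-.04106635,-.3787476,1.95770453,-.01621646,1.22244793,-.27936269],[.41893225,-.11993432,.33035772],[-2.64736454,-1.69094420,.00036]),
([.46453781,.23572006,-.52364581,2.16510067,.16459785,.78193395,.8522264],[.4454,-.0612,.128],[-.858,-3.018,0]),
([.50040141,.41703489,-.46655068,1.84730604,.23116651,.92787777,.95996199],[.5767,-.1408,.1499],[.837,3.025,-.001]),
([.39023077,.18049931,-.26036032,2.04022018,.05742266,.92804759,-.4479672],[.4694,-.1387,.1923],[-2.739,-1.538,0]),
([.1982409,-.06534292,-.5978746,1.92176765,-.03915421,1.27630409,-.92241216],[.4091,.1245,.3547],[-2.729,-1.554,.003]),
([.3824995,-.11928684,-1.05533632,2.42083768,.44796388,.43173988,-2.54687674],[.4016,.1624,.188],[3.043,.137,.744]),
([.5760328,-.07548108,-1.22167885,2.46115422,.66673048,.32622155,-2.72473137],[.4112,.1575,.1704],[-3.011,-.154,-.801]),
([.15545942,-.09450898,-.70655657,2.11339153,.05654999,.97121552,.13118738],[.4015,.1592,.2801],[1.239,2.709,.071]),
([.11027259,-.02691393,-.84091588,2.39766487,.62294758,.50203013,.39714157],[.4139,.1663,.1771],[-.098,2.685,-.033]),
([.36628876,.18838783,-1.22067256,2.45914996,1.32780762,.57570857,-.29485352],[.4326,.1842,.1408],[-.122,2.567,.004]),
([.30116533,.52972026,-1.22233331,2.45975222,1.71304197,.843976,-.56919609],[.4637,.1977,.081],[-.132,2.539,.034]),
([.3071758,.65173213,-1.22548883,2.46119872,1.8198719,.93805995,-.60686598],[.4734,.1966,.0573],[-.134,2.53,.044])]
LO=np.array([-2.85,-.5,-1.23,.21,-1.02,.16,-2.73]);HI=np.array([2.85,2.14,1.37,2.46,4.16,2.05,2.73])
ez,ey=np.array([0,0,1.]),np.array([0,1.,0])
def fk(q,p,sg):
    # p: 7 offsets, then link xyz's
    o=p[:7];L=p[7:].reshape(7,3)*1.
    M=R.identity();t=np.zeros(3)
    for i in range(7):
        ax=ez if i%2==0 else ey
        M=M*R.from_rotvec(ax*(sg[i]*q[i]+o[i]));t=t+M.apply(L[i])
    return t,M
def fit():
    import itertools
    best=None
    for sg in itertools.product([1,-1],repeat=4):
        s=np.array([sg[0],1,sg[1],1,sg[2],1,sg[3]])
        p0=np.zeros(28);p0[7+2]=.3;p0[7+8]=.35;p0[7+14]=.33;p0[7+20]=.25
        def f(p):
            r=[]
            for q,t,v in S:
                a,M=fk(q,p,s);r+=list((a-t)*1e3);r+=list(200*(M.inv()*R.from_rotvec(v)).as_rotvec())
            return np.r_[r,p[7:]*1.,p[:7]*.1]
        x=least_squares(f,p0,loss='soft_l1',max_nfev=60)
        if best is None or x.cost<best[0]:best=(x.cost,s,x.x,x.fun)
    return best
if __name__=='__main__':
    b=fit();print(b[0],b[1]);print(b[2][:7].round(3));print(b[2][7:].reshape(7,3).round(4))
    print(b[3][:6*len(S)].reshape(-1,6).round(1))
    np.savez('kin.npz',s=b[1],p=b[2])
E
python3 kin.py
```

```text
134.331425275814 [-1  1 -1  1 -1  1 -1]
[-0.05   0.01   0.038 -0.013 -0.015  0.007  1.563]
[[-0.0339 -0.0137  0.304 ]
 [ 0.0542 -0.0137  0.1163]
 [-0.0725 -0.0011  0.4659]
 [-0.0025 -0.0011  0.0963]
 [ 0.0087 -0.0085  0.4258]
 [-0.029  -0.0085  0.0621]
 [ 0.0021 -0.0023  0.3117]]
[[ 10.3 -10.2  -2.2  -1.1  -0.3  -0.1]
 [  0.8   1.7  -1.1  -0.2   2.5   0.3]
 [ -0.8  -1.1  -4.    0.5   0.4   0.9]
 [  8.   -7.3   2.2   1.3   0.4  -0.1]
 [  3.9   4.1  -3.4  -0.1   0.7   0.8]
 [  1.   -0.9  -0.2   1.2   2.    0.2]
 [  4.9  -1.7   9.    1.6  -0.2   1.7]
 [  1.2   1.8  11.2   1.   -0.7   1.4]
 [  1.6  -6.2   0.7  -1.3   1.9   0.9]
 [  3.   -1.1   5.7  -1.4   0.7   1.3]
 [ -3.8   1.    3.9   0.7   2.7  -0.5]
 [ -3.1   2.1   0.4   2.2   4.2  -3.6]
 [ -2.3   2.5  -0.5   2.3   4.7  -4.7]]
```

```bash
cat > kin2.py <<'E'
from kin import *
sg=np.array([-1,1,-1,1,-1,1,-1])
def full(v):
    p=np.zeros(28);p[6]=np.pi/2;L=np.zeros((7,3));L[0,2]=v[0];L[2,2]=v[1];L[4,2]=v[2];L[6,2]=v[3];L[2,0]=v[4];L[3,0]=v[5];L[4,0]=v[6];L[5,0]=v[7];L[1,0]=v[8];p[0]=v[9];p[7:]=L.ravel();return p
def f(v):
    r=[]
    for q,t,w in S:
        a,M=fk(q,full(v),sg);r+=list((a-t)*1e3);r+=list(100*(M.inv()*R.from_rotvec(w)).as_rotvec())
    return np.array(r)
x=least_squares(f,[.42,.56,.49,.37,0,0,0,0,0,0],loss='soft_l1')
P=full(x.x)
if __name__=='__main__':
    print(x.x.round(4));print(x.fun.reshape(-1,6).round(1))
def ik(M,seeds):
    out=[]
    Rm=R.from_matrix(M[:3,:3])
    for s in seeds:
        g=lambda q:np.r_[(fk(q,P,sg)[0]-M[:3,3])*1e3,100*(Rm.inv()*fk(q,P,sg)[1]).as_rotvec()]
        r=least_squares(g,np.clip(s,LO+.02,HI-.02),bounds=(LO+.01,HI-.01),max_nfev=80)
        out.append((2*r.cost,r.x))
    return out
E
python3 - <<'E'
exec(open('kin2.py').read().replace("'__main__'","'x'"))
print(x.x.round(4));print(x.fun.reshape(-1,6).round(1)[:,:])
from rk import tcp
g=np.random.default_rng(1)
seeds=[np.array(S[-1][0])+g.normal(0,.3,7) for _ in range(6)]+[g.uniform(LO,HI) for _ in range(14)]
for d in((0,0),(10,5),(25,0),(25,100)):
    o=sorted(ik(tcp(*d),seeds),key=lambda a:a[0]);print(d)
    for c,q in o[:4]:print(round(c,2),q.round(2))
E
```

```text
[ 0.2436  0.5029  0.4582  0.292  -0.0151 -0.0411  0.0079 -0.0033  0.0271
 -0.0859]
[[  1.2  29.2  -0.5  -0.   -0.   -8.6]
 [  4.2  14.4  -1.1  -0.   -0.   -8.6]
 [  9.1   7.9   5.9   0.   -0.   -8.6]
 [-10.   -0.6   7.9  -0.   -0.   -8.6]
 [  2.7  14.2   3.5  -0.    0.   -8.6]
 [  0.7   8.   -2.6  -0.    0.   -8.6]
 [  0.7   1.6  -1.    4.    0.2  -7.6]
 [  3.2  -6.6  -1.2   4.3   0.   -7.5]
 [ -0.2   8.3   0.4  -1.1   1.   -8.5]
 [ -4.4   8.4   0.4  -3.8  -0.4  -7.7]
 [ -0.2  -5.   -0.4  -4.6  -0.2  -7.2]
 [ -0.2  -7.4   0.2  -4.8   0.   -7.1]
 [  0.4  -8.4   0.1  -4.9   0.1  -7. ]]
(0, 0)
44.48 [ 0.3   0.71 -1.22  2.45  1.81  0.94 -0.51]
44.48 [ 0.3   0.71 -1.22  2.45  1.81  0.94 -0.51]
44.48 [ 0.3   0.71 -1.22  2.45  1.81  0.94 -0.51]
44.48 [ 0.3   0.71 -1.22  2.45  1.81  0.94 -0.51]
(10, 5)
20.99 [ 0.31  0.68 -1.22  2.45  1.82  0.91 -0.51]
20.99 [ 0.31  0.68 -1.22  2.45  1.82  0.91 -0.51]
20.99 [ 0.31  0.68 -1.22  2.45  1.82  0.91 -0.51]
20.99 [ 0.31  0.68 -1.22  2.45  1.82  0.91 -0.51]
(25, 0)
0.0 [ 0.31  0.65 -1.18  2.45  1.89  0.87 -0.55]
0.0 [ 0.32  0.67 -1.2   2.45  1.89  0.89 -0.54]
0.0 [ 0.31  0.65 -1.18  2.45  1.89  0.87 -0.55]
0.0 [ 0.31  0.66 -1.19  2.45  1.89  0.88 -0.55]
(25, 100)
68.07 [ 0.37  0.21 -1.22  2.45  1.31  0.54 -0.19]
68.07 [ 0.37  0.21 -1.22  2.45  1.31  0.54 -0.19]
68.07 [ 0.37  0.21 -1.22  2.45  1.31  0.54 -0.19]
68.07 [ 0.37  0.21 -1.22  2.45  1.31  0.54 -0.19]
```

```bash
sed -i '/^def full/,/return p$/d' kin2.py; sed -i 's/^sg=.*/&\ndef full(v):\n    p=np.zeros(28);p[6]=np.pi\/2;p[7:]=v;return p/; s/^x=least.*/v0=np.zeros(21);v0[2]=.3;v0[8]=.5;v0[14]=.45;v0[20]=.3\nx=least_squares(lambda v:np.r_[f(v),v*3],v0)/' kin2.py
python3 - <<'E'
exec(open('kin2.py').read().replace("'__main__'","'x'"))
print(x.x.reshape(7,3).round(3));print(x.fun[:78].reshape(-1,6).round(1))
from rk import tcp
g=np.random.default_rng(1)
seeds=[np.array(S[-1][0])+g.normal(0,.3,7) for _ in range(5)]+[g.uniform(LO,HI) for _ in range(25)]
for d in((0,0),(10,5),(20,0)):
    o=sorted(ik(tcp(*d),seeds),key=lambda a:a[0]);print(d)
    for c,q in o[:6]:print(round(c,2),q.round(2))
E
```

```text
[[ 0.    -0.014  0.284]
 [-0.    -0.014  0.277]
 [ 0.    -0.018  0.277]
 [-0.    -0.018  0.247]
 [ 0.    -0.     0.247]
 [ 0.    -0.     0.17 ]
 [ 0.    -0.     0.17 ]]
[[-0.  0. -0. -0.  0. -0.]
 [ 0. -0. -0. -0.  0.  0.]
 [-0.  0.  0.  0.  0.  0.]
 [ 0. -0.  0. -0. -0. -0.]
 [ 0.  0. -0. -0.  0.  0.]
 [ 0. -0.  0.  0.  0.  0.]
 [-0. -0.  0.  0. -0. -0.]
 [-0.  0. -0.  0. -0. -0.]
 [ 0. -0.  0. -0.  0.  0.]
 [-0.  0.  0. -0. -0. -0.]
 [ 0. -0. -0.  0. -0. -0.]
 [-0.  0.  0.  0.  0.  0.]
 [ 0.  0. -0.  0.  0. -0.]]
(0, 0)
27.37 [ 0.29  0.71 -1.22  2.45  1.79  0.99 -0.58]
27.37 [ 0.29  0.71 -1.22  2.45  1.79  0.99 -0.58]
27.37 [ 0.29  0.71 -1.22  2.45  1.79  0.99 -0.58]
27.37 [ 0.29  0.71 -1.22  2.45  1.79  0.99 -0.58]
27.37 [ 0.29  0.71 -1.22  2.45  1.79  0.99 -0.58]
27.37 [ 0.29  0.71 -1.22  2.45  1.79  0.99 -0.58]
(10, 5)
11.72 [ 0.3   0.68 -1.22  2.45  1.79  0.96 -0.58]
11.72 [ 0.3   0.68 -1.22  2.45  1.79  0.96 -0.58]
11.72 [ 0.3   0.68 -1.22  2.45  1.79  0.96 -0.58]
11.72 [ 0.3   0.68 -1.22  2.45  1.79  0.96 -0.58]
11.72 [ 0.3   0.68 -1.22  2.45  1.79  0.96 -0.58]
11.72 [ 0.3   0.68 -1.22  2.45  1.79  0.96 -0.58]
(20, 0)
0.12 [ 0.32  0.69 -1.22  2.45  1.85  0.96 -0.6 ]
0.12 [ 0.32  0.69 -1.22  2.45  1.85  0.96 -0.6 ]
0.12 [ 0.32  0.69 -1.22  2.45  1.85  0.96 -0.6 ]
0.12 [ 0.32  0.69 -1.22  2.45  1.85  0.96 -0.6 ]
0.12 [ 0.32  0.69 -1.22  2.45  1.85  0.96 -0.6 ]
0.12 [ 0.32  0.69 -1.22  2.45  1.85  0.96 -0.6 ]
```

Run:
```python
exec(open('kin2.py').read().replace("'__main__'","'x'"))
from rk import *
seeds=[np.array(S[-1][0]),np.array(S[-2][0]),np.array(S[-4][0])]
for d in((30,0),(30,5),(36,8),(38,30),(40,50),(50,80),(60,100)):
    c,q=min(ik(tcp(*d),seeds),key=lambda a:a[0]);print(d,round(c,2),q.round(2),tcp(*d)[:3,3].round(3))
A=T([.41,.17,.34],down(96));plan(A,n=10)
```

```text
Traceback (most recent call last):
  File "kin.py", line 25, in fk
    M=M*R.from_rotvec(ax*(sg[i]*q[i]+o[i]));t=t+M.apply(L[i])
                          ~~^^^
TypeError: 'int' object is not subscriptable
```

Run:
```python
import kin2
from kin import S
from rk import *
seeds=[np.array(S[-1][0]),np.array(S[-2][0]),np.array(S[-4][0]),np.array([0,.6,-.6,2.3,1,.7,0])]
for d in((30,0),(36,8),(38,30),(40,50),(50,80),(60,100)):
    c,q=min(kin2.ik(tcp(*d),seeds),key=lambda a:a[0]);print(d,round(c,2),q.round(2),tcp(*d)[:3,3].round(3))
plan(tcp(40,60),n=6)
A=T([.415,.17,.34],down(96));plan(A,tcp(40,60),n=10)
```

```text
(30, 0) 0.0 [-0.01  0.46 -0.8   2.45  1.89  0.66 -0.76] [0.49  0.195 0.055]
(36, 8) 0.0 [-0.02  0.42 -0.77  2.45  1.85  0.63 -0.73] [0.49  0.195 0.065]
(38, 30) 0.0 [ 0.18  0.43 -1.02  2.45  1.75  0.7  -0.61] [0.479 0.194 0.084]
(40, 50) 0.13 [ 0.34  0.45 -1.22  2.45  1.66  0.76 -0.52] [0.47  0.193 0.101]
(50, 80) 0.0 [ 0.31  0.27 -1.14  2.45  1.53  0.6  -0.43] [0.461 0.192 0.132]
(60, 100) 0.0 [-0.01  0.1  -0.78  2.45  1.35  0.45 -0.3 ] [0.457 0.191 0.154]
6 x [ 0.02 -0.02  0.  ] [-3.63 -0.58 -8.07]
10 x [-0.   3.5 -0. ] [ -2.83  -1.68 -23.81]
```

Call:
move_arm --rows "0 0 0 -3.6 -0.6 -8 0.5;0 0 0 -3.6 -0.6 -8 0.5;0 0 0 -3.6 -0.6 -8 0.5;0 0 0 -3.6 -0.6 -8 0.5;0 0 0 -3.6 -0.6 -8 0.5;0 0 0 -3.6 -0.6 -8 0.5"

```text
time: 20.38
tool_pos: [0.464, 0.192, 0.1096]
ee_rot: [-0.134, 2.529, 0.045]
ft_force: [0.6, -0.1, -0.8]
grip_width: 0.0628
grip_force: 56.2
```

Call:
move_arm --rows "0 3.5 0 -2.8 -1.7 -23.8 0.5;0 3.5 0 -2.8 -1.7 -23.8 0.5;0 3.5 0 -2.8 -1.7 -23.8 0.5;0 3.5 0 -2.8 -1.7 -23.8 0.5;0 3.5 0 -2.8 -1.7 -23.8 0.5;0 3.5 0 -2.8 -1.7 -23.8 0.5;0 3.5 0 -2.8 -1.7 -23.8 0.5;0 3.5 0 -2.8 -1.7 -23.8 0.5;0 3.5 0 -2.8 -1.7 -23.8 0.5;0 3.5 0 -2.8 -1.7 -23.8 0.5;0 0 0 0 0 0 0.5"

```text
time: 21.3
tool_pos: [0.4198, 0.1635, 0.2678]
ee_rot: [-0.13, 2.968, -0.051]
ft_force: [1.3, -0.1, -1.5]
grip_width: 0.0629
grip_force: 59.2
```

Run:
```python
from rk import *
where();print(state()['joint_pos'])
A=T([.41,.12,.36],down(125));B=T([.42,-.03,.36],down(149));C=T([.4476,-.1799,.20],down(149))
plan(A);plan(B,A);plan(C,B);plan(C,n=None)
```

```text
t 21.3 ds,dy,dh 92.4 -23.8 216.6 rot err [ -2.68 -25.33  -0.18] F tool [-1.  -0.2  1.7] 0.06293540881420302
[ 0.63374839 -0.0355996  -1.17073526  2.08624452  0.09727409  0.9373405
  1.06704552]
5 x [-0.98  1.77 -5.98] [  2.66  -8.55 -18.56]
4 x [ 0.  0. -6.] [ 24.42 -28.91   0.  ]
6 x [ 0.  0. -0.] [ 19.05 -16.81  26.67]
10 x [-0.68  0.78 -5.38] [ 15.54 -32.12   6.59]
```

Call:
move_arm --rows "-1 1.8 -6 2.7 -8.5 -18.6 0.5;-1 1.8 -6 2.7 -8.5 -18.6 0.5;-1 1.8 -6 2.7 -8.5 -18.6 0.5;-1 1.8 -6 2.7 -8.5 -18.6 0.5;-1 1.8 -6 2.7 -8.5 -18.6 0.5;0 0 -6 24.4 -28.9 0 0.5;0 0 -6 24.4 -28.9 0 0.5;0 0 -6 24.4 -28.9 0 0.5;0 0 -6 24.4 -28.9 0 0.5"

```text
time: 22.05
tool_pos: [0.4117, -0.017, 0.3515]
ee_rot: [-1.473, 2.774, -0.007]
ft_force: [1.5, 0.7, -0.4]
grip_width: 0.0628
grip_force: 59.1
```

Run:
```python
from rk import *
print(state()['joint_pos'])
C=T([.4476,-.1799,.08],down(149));plan(C);plan(T([.4476,-.1799,.20],down(149)))
```

```text
[ 0.72198252 -0.10309169 -0.75426704  1.94922227 -0.07028016  1.2655575
  2.53823805]
9 x [-0.03 -0.01 -0.34] [ 13.05 -13.07  30.21]
6 x [-0.04 -0.01 -0.51] [ 19.57 -19.67  25.32]
```

Call:
move_arm --rows "0 0 -0.5 19.5 -19.6 25.3 0.5;0 0 -0.5 19.5 -19.6 25.3 0.5;0 0 -0.5 19.5 -19.6 25.3 0.5;0 0 -0.5 19.5 -19.6 25.3 0.5;0 0 -0.5 19.5 -19.6 25.3 0.5;0 0 -0.5 19.5 -19.6 25.3 0.5;0 0 0 0 0 20 0.5;0 0 0 0 0 0 0.5"

```text
time: 22.72
tool_pos: [0.4451, -0.1786, 0.1763]
ee_rot: [1.534, -2.739, -0.004]
ft_force: [-2.0, 1.8, -2.6]
grip_width: 0.0627
grip_force: 59.1
```

Run:
```python
from rk import *
print(state()['joint_pos'])
C=T([.4476,-.1799,.05],down(149));plan(C);plan(T([.4476,-.1799,.0115],down(149)),C)
```

```text
[ 0.82457447  0.22912298 -0.64628593  2.05588977  0.17282955  0.91195785
  2.6759834 ]
4 x [ 0.04 -0.   -0.12] [-0.06 -0.76 31.56]
1 x [ 0.  0. -0.] [-0.   0.  38.5]
```

Call:
move_arm --rows "0 0 -0.2 0 -0.7 31.5 0.5;0 0 -0.2 0 -0.7 31.5 0.5;0 0 0 0 -0.7 31.5 0.5;0 0 0 0 -0.7 31.5 0.5;0 0 0 0 0 22 0.5;0 0 0 0 0 12 0.5;0 0 0 0 0 4 0.5;0 0 0 0 0 0 0.5"

```text
time: 23.38
tool_pos: [0.4501, -0.1799, 0.0166]
ee_rot: [-1.548, 2.734, -0.005]
ft_force: [-3.4, -2.6, 3.6]
grip_width: 0.0626
grip_force: 59.5
```

Run:
```python
from rk import *
s=state();print(s['joint_pos'],s['tool_pos']);J=np.linalg.inv(frame(.4929,-.1045,59));print((J@np.r_[s['tool_pos'],1]),s['ft_force'])
plan(T([.4476,-.1799,.0105],down(149)))
```

```text
[ 0.68146669  0.48775839 -0.51914451  2.16029713  0.43384053  0.59147431
  2.44847843] [ 0.45009395 -0.17985374  0.01664606]
[-0.08663751 -0.0021181   0.01664606  1.        ] [-3.43222501 -2.59650563  3.63360609]
1 x [-0.16 -0.06  0.03] [1.32 2.13 6.14]
```

Call:
move_arm --rows "0 0 0 0 0 0 0.5;0 0 0 0 0 2 0.5;0 0 0 0 0 0 0.5"

```text
time: 23.63
tool_pos: [0.4507, -0.18, 0.0153]
ee_rot: [-1.547, 2.732, -0.006]
ft_force: [-3.3, -0.8, 10.8]
grip_width: 0.063
grip_force: 60.2
```

Run:
```python
from rk import *
im=get_image('wrist');save(im,'w6.png');P=pts(im)
q=(np.c_[P.reshape(-1,3),np.ones(256000)]@np.linalg.inv(cur()).T)[:,:3].reshape(400,640,3)*1e3
for r in range(30,330,20):print(r,q[r,320].round(1),P[r,320].round(4))
```

```text
30 [114.   -0.9  14.4] [ 0.3929 -0.2781  0.0011]
50 [105.1  -0.9  14.7] [ 0.3974 -0.2706  0.0007]
70 [96.2 -0.9 16.4] [ 0.402  -0.2629 -0.0009]
90 [86.5 -0.9 15.6] [ 4.070e-01 -2.546e-01 -1.000e-04]
110 [76.6 -0.9 14.6] [ 0.4122 -0.2461  0.0009]
130 [66.3 -0.9 15. ] [ 4.174e-01 -2.373e-01  4.000e-04]
150 [ 60.6  -0.8 -30.6] [ 0.4201 -0.2322  0.0461]
170 [ 52.7  -0.8 -30.4] [ 0.4241 -0.2255  0.0459]
190 [ 44.5  -0.8 -30. ] [ 0.4284 -0.2184  0.0455]
210 [ 35.6  -0.8 -29.1] [ 0.433  -0.2108  0.0445]
230 [ 26.3  -0.8 -28.4] [ 0.4378 -0.2029  0.0438]
250 [ 16.1  -0.8 -26.8] [ 0.443  -0.1941  0.0422]
270 [  5.8  -0.9 -26.3] [ 0.4484 -0.1853  0.0417]
290 [ -5.2  -0.9 -25.6] [ 0.4541 -0.1759  0.041 ]
310 [-17.6  -0.9 -23.9] [ 0.4605 -0.1652  0.0393]
```

View pics/w6.png

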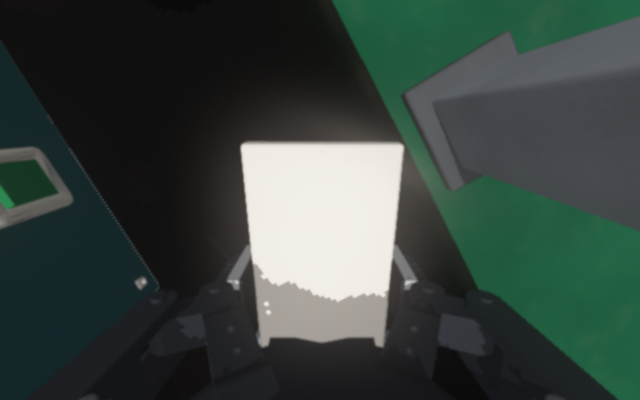

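Call:
move_arm --rows "0 0 0 0 0 0.5 0.2;0 0 0 0 0 0 0;0 0 0 0 0 0 0;0 0 0 0 0 0 0;0 0 0 0 0 0 0"

```text
time: 24.1
tool_pos: [0.4502, -0.1803, 0.0141]
ee_rot: [-1.546, 2.733, -0.005]
ft_force: [0.1, -1.1, -0.4]
grip_width: 0.0852
grip_force: 0.0
```

Run:
```python
from rk import *
im=get_image('wrist');P=pts(im);print(state()['tool_pos'])
J=np.linalg.inv(frame(.4929,-.1045,59));q=(np.c_[P.reshape(-1,3),np.ones(256000)]@J.T)[:,:3].reshape(400,640,3)*1e3
for r in range(146,320,16):print(r,q[r,320].round(1))
for r in (170,230):
    ok=np.where(abs(q[r,:,2]-38)<4)[0];ok=ok[(ok>200)&(ok<440)];print(r,q[r,ok.min()].round(1),q[r,ok.max()].round(1))
for c in (260,300,340,380):
    col=np.where(abs(q[120:200,c,2]-38)<3)[0];print(c,q[120+col.min(),c].round(1))
C=cur();plan(T([C[0,3],C[1,3],.0105],down(149)))
im=get_image('side');pickle.dump(im,open('side3.pkl','wb'));P=pts(im)
```

```text
[ 0.45015888 -0.18029226  0.0140265 ]
146 [-148.4   -3.1   38.2]
162 [-141.8   -3.1   37.9]
178 [-135.2   -3.1   39. ]
194 [-128.1   -3.2   38.5]
210 [-120.9   -3.2   38.3]
226 [-113.8   -3.2   39.4]
242 [-106.2   -3.2   39.5]
258 [-97.3  -3.2  37.6]
274 [-89.3  -3.2  38.2]
290 [-79.6  -3.3  36.6]
306 [-71.7  -3.3  38.2]
170 [-138.5  -34.3   38.1] [-138.4   28.9   37.7]
230 [-111.1  -34.3   37.3] [-110.9   29.3   36.9]
260 [-150.3  -28.    36.4]
300 [-150.3  -11.4   36.3]
340 [-150.4    5.    37.9]
380 [-150.4   21.4   37.7]
1 x [-0.18 -0.02 -0.01] [-0.    0.01  3.53]
```

Call:
move_arm --rows "-0.2 0 0 -11 0 1.8 0;0 0 0 -11 0 1.8 0;0 0 0 0 0 0 0;0 0 0 0 0 0 0.5;0 0 0 0 0 0 0.5;0 0 0 0 0 0 0.5;0 0 0 0 0 0 0.5;0 0 0 0 0 0 0.5" --newtons 70

```text
time: 24.87
tool_pos: [0.4615, -0.1611, 0.0107]
ee_rot: [1.547, -2.734, -0.0]
ft_force: [-1.7, 4.4, 7.6]
grip_width: 0.0625
grip_force: 74.1
```

Run:
```python
from rk import *
s=state();print(s['joint_pos'],s['tool_pos'],s['grip_width'],s['ft_force']);J=np.linalg.inv(frame(.4929,-.1045,59));print((J@np.r_[s['tool_pos'],1]))
# recheck rack with stored side3
for n in('side3','side2'):
    im=pickle.load(open(n+'.pkl','rb'));P=pts(im)
    Fi=np.linalg.inv(F);q=(np.c_[P.reshape(-1,3),np.ones(256000)]@Fi.T)[:,:3]*1e3
    q=q[(im['depth'].ravel()>0)&(abs(q[:,0])<60)&(abs(q[:,1])<19)&(q[:,2]>20)&(q[:,2]<90)]
    h=(q[:,2]-53.7-(q[:,0]-.3)*t35)*c35;k=q[abs(h)<6];print(n,len(k),np.median(h[abs(h)<6]),k[:,0].max())
    q=(np.c_[P.reshape(-1,3),np.ones(256000)]@Fi.T)[:,:3]*1e3;b=q[(abs(q[:,0])<70)&(abs(q[:,1])<60)&(q[:,2]>5)&(q[:,2]<90)];print(cv2.minAreaRect(b[:,:2].astype('f4')))
```

```text
[ 0.63341126  0.50455854 -0.51402799  2.15130063  0.44275649  0.58835502
  2.39925002] [ 0.46149912 -0.16113104  0.01066234] 0.06254871354739902 [-1.72572804  4.40435909  7.55145635]
[-0.06471492 -0.00225133  0.01066234  1.        ]
side3 263 -1.2782570634026595 38.6590534632007
((6.179241180419922, 5.848548889160156), (131.7281494140625, 91.7451400756836), 4.214158058166504)
side2 263 -1.356013552366793 38.40506472075295
((6.296142578125, 7.7733001708984375), (130.3829345703125, 95.4152603149414), 2.82218861579895)
```

Run:
```python
from rk import *
L=T([.4615,-.1611,.2],down(149));B=T([.42,-.03,.36],down(149));C=T([.43,.17,.33],down(96));D=tcp(60,100)
plan(B,L);plan(C,B,n=11);plan(D,C,n=14)
```

```text
6 x [ 0.  0. -0.] [-15.17  17.18 -26.67]
11 x [0.   0.   4.82] [-11.55  14.91   2.73]
14 x [ 0.  -2.5  0. ] [ 1.52  1.31 12.88]
```

Call:
move_arm --rows "0 0 0 0 0 -5 0.5;0 0 0 0 0 -15 0.5;0 0 0 0 0 -30 0.5;0 0 0 0 0 -35 0.5;0 0 0 0 0 -35 0.5;0 0 0 0 0 -35 0.5;0 0 0 0 0 -34 0.5"

```text
time: 25.45
tool_pos: [0.461, -0.1614, 0.2014]
ee_rot: [1.546, -2.734, -0.001]
ft_force: [0.5, -1.4, -1.1]
grip_width: 0.0623
grip_force: 76.9
```

Call:
move_arm --rows "0 0 0 -15 17.2 -26.6 0.5;0 0 0 -15 17.2 -26.6 0.5;0 0 0 -15 17.2 -26.6 0.5;0 0 0 -15 17.2 -26.6 0.5;0 0 0 -15 17.2 -26.6 0.5;0 0 0 -15 17.2 -26.6 0.5;0 0 0 -28.6 17.2 0 0.5;0 0 0 -28.6 17.2 0 0.5;0 0 0 -28.6 17.2 0 0.5;0 0 0 -28.6 17.2 0 0.5;0 0 0 -28.6 17.2 0 0.5;0 0 0 -28.6 17.2 0 0.5"

```text
time: 26.45
tool_pos: [0.4189, 0.1704, 0.3593]
ee_rot: [1.546, -2.735, 0.002]
ft_force: [1.5, -0.5, -1.9]
grip_width: 0.0621
grip_force: 77.0
```

Call:
move_arm --rows "0 0 6.6 0 0 0 0.5;0 0 6.6 0 0 0 0.5;0 0 6.6 0 0 0 0.5;0 0 6.6 0 0 0 0.5;0 0 6.6 0 0 0 0.5;0 0 6.6 0 0 0 0.5;0 0 6.6 0 0 0 0.5;0 0 6.6 0 0 0 0.5"

```text
time: 27.12
tool_pos: [0.4192, 0.1688, 0.359]
ee_rot: [0.16, -3.137, 0.001]
ft_force: [-0.6, 0.1, -1.4]
grip_width: 0.0621
grip_force: 77.0
```

Run:
```python
from rk import *
where();print(state()['joint_pos'])
plan(tcp(60,100),n=16)
```

```text
t 27.1167 ds,dy,dh 144.7 -18.4 291.3 rot err [ -0.08 -35.06  -0.13] F tool [0.6 0.2 1.4] 0.06208335669114644
[ 0.5591985   0.00248618 -1.05507687  1.85689949  0.00244408  1.28465533
  1.17632927]
16 x [-0.01 -2.19 -0.01] [ 1.22  1.16 13.23]
```

Call:
move_arm --rows "0 -2.2 0 1.2 1.2 13.2 0.5;0 -2.2 0 1.2 1.2 13.2 0.5;0 -2.2 0 1.2 1.2 13.2 0.5;0 -2.2 0 1.2 1.2 13.2 0.5;0 -2.2 0 1.2 1.2 13.2 0.5;0 -2.2 0 1.2 1.2 13.2 0.5;0 -2.2 0 1.2 1.2 13.2 0.5;0 -2.2 0 1.2 1.2 13.2 0.5;0 -2.2 0 1.2 1.2 13.2 0.5;0 -2.2 0 1.2 1.2 13.2 0.5;0 -2.2 0 1.2 1.2 13.2 0.5;0 -2.2 0 1.2 1.2 13.2 0.5"

```text
time: 28.12
tool_pos: [0.4363, 0.1849, 0.2028]
ee_rot: [-0.145, 2.678, 0.032]
ft_force: [1.1, -0.6, -2.0]
grip_width: 0.062
grip_force: 77.0
```

Run:
```python
from rk import *
where();print(state()['joint_pos'])
plan(tcp(60,100),n=5);plan(tcp(50,70),n=8)
```

```text
t 28.1167 ds,dy,dh 70.4 -4.2 152.7 rot err [ 0.03 -8.65  0.17] F tool [-0.  -0.7  2.2] 0.06204093985273526
[ 0.54386328 -0.039515   -1.19266793  2.32509226  0.44512341  0.47340675
  0.6612299 ]
5 x [ 0.01 -1.73  0.03] [ 1.11  0.84 10.69]
8 x [ 0.   -1.08  0.02] [ 1.66  0.53 10.52]
```

Call:
move_arm --rows "0 -1.1 0 1.2 0.5 10.5 0.5;0 -1.1 0 1.2 0.5 10.5 0.5;0 -1.1 0 1.2 0.5 10.5 0.5;0 -1.1 0 1.2 0.5 10.5 0.5;0 -1.1 0 1.2 0.5 10.5 0.5;0 -1.1 0 1.2 0.5 10.5 0.5;0 -1.1 0 1.2 0.5 10.5 0.5;0 -1 0 1.2 0.5 10.5 0.5;0 0 0 0 0 0 0.5"

```text
time: 28.87
tool_pos: [0.4692, 0.1922, 0.124]
ee_rot: [-0.137, 2.53, 0.042]
ft_force: [-1.0, -0.8, -1.2]
grip_width: 0.0624
grip_force: 77.0
```

Run:
```python
from rk import *
where();print(state()['joint_pos'])
plan(tcp(45,40),n=8)
im=get_image('wrist');pickle.dump(im,open('w7.pkl','wb'));P=pts(im)
q=(np.c_[P.reshape(-1,3),np.ones(256000)]@np.linalg.inv(cur()).T)[:,:3].reshape(400,640,3)*1e3
for r in range(20,320,25):print(r,q[r,320].round(1))
s,v=im['pixels'].shape[:2],0
save(im,'w7.png')
```

```text
t 28.8667 ds,dy,dh 52.7 -0.4 68.9 rot err [ 0.05 -0.15  0.17] F tool [ 1.6 -0.7  0.4] 0.062416627311709175
[ 0.2426211   0.2817025  -1.06637424  2.44181928  1.56047843  0.59067458
 -0.45288183]
8 x [ 0.01 -0.02  0.02] [0.96 0.05 3.62]
20 [131.5  -1.3  61.4]
45 [111.5  -1.2  35.2]
70 [100.6  -1.3  48.5]
95 [ 80.9  -0.9 -25.1]
120 [ 71.7  -0.9 -25.7]
145 [ 62.   -1.  -25.2]
170 [ 52.1  -1.  -26.8]
195 [ 41.4  -1.  -26.1]
220 [ 30.4  -1.  -26.4]
245 [ 19.1  -1.  -27.4]
270 [  6.5  -1.1 -26.8]
295 [ -6.5  -1.1 -27. ]
```

Call:
move_arm --rows "0 0 0 1.4 0 6 0.5;0 0 0 1.4 0 6 0.5;0 0 0 1.4 0 6 0.5;0 0 0 1.4 0 6 0.5;0 0 0 1.4 0 6 0.5;0 0 0 1.4 0 6 0.5;0 0 0 1.4 0 6 0.5;0 0 0 1.4 0 6 0.5;0 0 0 1.4 0 6 0.5;0 0 0 0 0 0 0.5"

```text
time: 29.75
tool_pos: [0.4902, 0.1947, 0.0732]
ee_rot: [-0.136, 2.53, 0.042]
ft_force: [0.2, -0.5, -2.7]
grip_width: 0.0623
grip_force: 77.0
```

Run:
```python
from rk import *
where();print(state()['joint_pos'])
im=get_image('wrist');pickle.dump(im,open('w8.pkl','wb'));save(im,'w8.png',(180,0,460,220),2.5)
P=pts(im);q=(np.c_[P.reshape(-1,3),np.ones(256000)]@np.linalg.inv(F).T)[:,:3].reshape(400,640,3)*1e3
for r in range(30,110,6):
    x,y,z=q[r,320];h=(z-53.7-(x-.3)*t35)*c35;print(r,q[r,320].round(1),'s',round(((x-.3)+h*s35)/c35+55,1),'h',round(h,1))
```

```text
t 29.75 ds,dy,dh 40.8 -0.2 15.2 rot err [ 0.05 -0.15  0.13] F tool [ 1.4 -0.5  2.3] 0.06226329933104774
[ 0.18134003  0.47509843 -1.01000203  2.43366647  1.78676211  0.72035549
 -0.61239882]
30 [-52.4  -1.2   7.1] s -14.9 h -8.0
36 [-50.1  -1.2   7.8] s -12.6 h -8.7
42 [-57.   -1.1  31.4] s -4.7 h 14.6
48 [-55.3  -1.1  32.7] s -2.6 h 14.7
54 [-53.5  -1.1  33.7] s -0.5 h 14.4
60 [-48.5  -1.1  28. ] s 0.3 h 6.9
66 [-43.6  -1.1  23.2] s 1.5 h 0.2
72 [-41.5  -1.1  24.4] s 3.9 h 0.0
78 [-39.6  -1.1  26.1] s 6.5 h 0.3
84 [-48.7  -1.1  47.8] s 11.5 h 23.2
90 [-46.6  -1.1  48.3] s 13.5 h 22.5
96 [-44.8  -1.1  49.5] s 15.6 h 22.4
102 [-43.4  -1.   51.3] s 17.8 h 23.1
108 [-41.9  -1.   53.1] s 20.0 h 23.7
```

View pics/w8.png

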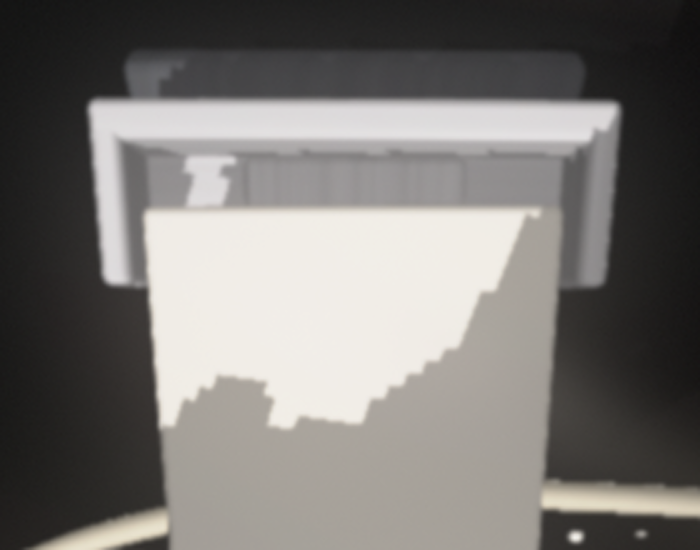

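Call:
move_arm --rows "0 0 0 0.5 0 4 0.5;0 0 0 0.5 0 4 0.5;0 0 0 0.5 0 4 0.5;0 0 0 0 0 1 0.5;0 0 0 0 0 0 0.5"

```text
time: 30.22
tool_pos: [0.4963, 0.1955, 0.0623]
ee_rot: [-0.136, 2.529, 0.042]
ft_force: [-0.1, -0.8, -1.6]
grip_width: 0.0623
grip_force: 77.0
```

Run:
```python
from rk import *
where()
```

```text
t 30.2167 ds,dy,dh 39.7 0.1 2.7 rot err [ 0.07 -0.1   0.15] F tool [ 1.1 -0.7  1.2] 0.062329838436840576
```

Call:
move_arm --rows "0 0 0 0 0 1 0.5;0 0 0 1.5 0 0.5 0.5;0 0 0 1.5 0 0 0.5;0 0 0 1.5 0 0 0.5;0 0 0 1.5 0 0 0.5;0 0 0 0 0 0 0.5"

```text
time: 30.72
tool_pos: [0.4919, 0.195, 0.0579]
ee_rot: [-0.137, 2.529, 0.042]
ft_force: [-0.8, -0.1, -1.7]
grip_width: 0.0626
grip_force: 77.0
```

```bash
cat > pk.py <<'E'
from rk import *
where()
im=get_image('wrist');P=pts(im);q=(np.c_[P.reshape(-1,3),np.ones(256000)]@np.linalg.inv(F).T)[:,:3].reshape(400,640,3)*1e3
for r in range(52,112,5):
    o=[]
    for c in(285,355):
        x,y,z=q[r,c];h=(z-53.7-(x-.3)*t35)*c35;o+=[round(((x-.3)+h*s35)/c35+55,1),round(h,1)]
    print(r,o)
E
python3 pk.py
```

```text
t 30.7167 ds,dy,dh 33.5 0.0 1.6 rot err [ 0.07 -0.09  0.17] F tool [1.6 0.  1. ] 0.06261764144317265
52 [np.float64(-10.0), np.float64(-6.2), np.float64(-10.1), np.float64(-6.6)]
57 [np.float64(-4.3), np.float64(14.2), np.float64(-4.5), np.float64(13.3)]
62 [np.float64(-2.6), np.float64(14.4), np.float64(-2.8), np.float64(14.0)]
67 [np.float64(-0.9), np.float64(15.2), np.float64(-1.2), np.float64(13.5)]
72 [np.float64(-0.2), np.float64(8.3), np.float64(-0.1), np.float64(9.9)]
77 [np.float64(0.4), np.float64(-0.3), np.float64(0.3), np.float64(-0.5)]
82 [np.float64(2.4), np.float64(0.8), np.float64(2.3), np.float64(0.3)]
87 [np.float64(5.0), np.float64(8.5), np.float64(5.0), np.float64(9.0)]
92 [np.float64(6.8), np.float64(8.8), np.float64(6.8), np.float64(9.4)]
97 [np.float64(8.7), np.float64(9.2), np.float64(8.7), np.float64(10.0)]
102 [np.float64(10.4), np.float64(7.8), np.float64(10.3), np.float64(8.1)]
107 [np.float64(12.3), np.float64(9.7), np.float64(12.2), np.float64(8.5)]
```

Call:
move_arm --rows "0 0 0 1 0 0.5 0.5;0 0 0 1 0 0.3 0.5;0 0 0 0.7 0 0 0.5;0 0 0 0.4 0 0 0.5;0 0 0 0 0 0 0.5;0 0 0 0 0 0 0.5"

```text
time: 31.27
tool_pos: [0.4904, 0.195, 0.0558]
ee_rot: [-0.137, 2.528, 0.042]
ft_force: [0.1, 0.2, 4.0]
grip_width: 0.0624
grip_force: 77.4
```

```bash
python3 pk.py | sed 's/np.float64//g' | sed -n '1p;4,9p'
```

```text
t 31.2667 ds,dy,dh 31.0 0.2 0.8 rot err [ 0.07 -0.05  0.16] F tool [-2.4  0.2 -3.2] 0.06238686352039714
62 [(-5.0), (14.1), (-5.2), (13.2)]
67 [(-3.3), (14.9), (-3.5), (14.0)]
72 [(-1.7), (14.7), (-2.0), (13.0)]
77 [(-0.1), (14.7), (-0.2), (13.7)]
82 [(-0.0), (0.6), (-0.0), (1.2)]
87 [(2.7), (9.1), (2.4), (6.9)]
```

Call:
move_arm --rows "0 0 0 0.5 0 0 0.5;0 0 0 0.5 0 0 0.5;0 0 0 0 0 0 0.5;0 0 0 0 0 0 0.5"

```text
time: 31.65
tool_pos: [0.49, 0.1949, 0.0554]
ee_rot: [-0.136, 2.528, 0.042]
ft_force: [1.3, 0.1, 7.4]
grip_width: 0.0623
grip_force: 77.6
```

```bash
python3 pk.py | sed 's/np.float64//g' | sed -n '1p;6,9p'
```

```text
t 31.65 ds,dy,dh 30.5 0.1 0.8 rot err [0.06 0.   0.15] F tool [-5.3 -0.1 -5.3] 0.062335986920561394
72 [(-2.4), (13.9), (-2.4), (13.8)]
77 [(-0.8), (13.4), (-0.8), (13.6)]
82 [(-0.0), (5.3), (-0.0), (5.8)]
87 [(2.1), (8.6), (1.9), (7.3)]
```

Call:
move_arm --rows "0 0 0 0.5 0 0 0.5;0 0 0 0 0 0 0.5;0 0 0 0 0 0 0.1;0 0 0 0 0 0 0;0 0 0 0 0 0 0;0 0 0 0 0 0 0;0 0 0 0 0 0 0"

```text
time: 32.28
tool_pos: [0.4889, 0.1947, 0.0546]
ee_rot: [-0.136, 2.529, 0.042]
ft_force: [-0.1, 0.5, -0.1]
grip_width: 0.0853
grip_force: 0.0
```

```bash
sed -i 's/range(52,112,5)/range(70,112,2)/' pk.py; python3 pk.py | sed 's/np.float64//g' | sed -n '1,14p'
```

```text
t 32.2833 ds,dy,dh 29.1 -0.0 0.7 rot err [ 0.07 -0.09  0.15] F tool [0.1 0.5 0. ] 0.08531713923769994
70 [(-4.3), (14.3), (-4.5), (13.3)]
72 [(-3.7), (14.2), (-3.5), (16.0)]
74 [(-3.1), (14.2), (-3.2), (13.3)]
76 [(-2.2), (15.7), (-2.6), (13.4)]
78 [(-1.8), (13.7), (-1.7), (15.2)]
80 [(-1.2), (13.3), (-1.1), (14.3)]
82 [(-0.5), (13.2), (-0.5), (13.6)]
84 [(-0.0), (11.4), (0.0), (12.7)]
86 [(0.1), (5.6), (0.0), (6.0)]
88 [(0.9), (7.5), (0.9), (7.8)]
90 [(1.7), (8.2), (1.7), (8.4)]
92 [(2.4), (7.9), (2.3), (7.4)]
94 [(3.2), (9.2), (3.1), (7.9)]
```

Call:
move_arm --rows "0 0 0 0 0 -4 0;0 0 0 0 0 -8 0;0 0 0 -1 0 -8 0;0 0 0 -2 0 -8 0;0 0 0 -3 0 -8 0;0 0 0 -3 0 -8 0;0 0 0 -3 0 -8 0;0 0 0 -3 0 -8 0;0 0 0 -3 0 -8 0;0 0 0 -3 0 -8 0;0 0 0 0 0 0 0"

```text
time: 33.25
tool_pos: [0.4628, 0.1922, 0.1309]
ee_rot: [-0.137, 2.526, 0.042]
ft_force: [0.9, 0.5, -0.4]
grip_width: 0.0849
grip_force: 0.0
```

Run:
```python
from rk import *
where();print(state()['joint_pos'])
plan(T([.44,.18,.25],down(96)),n=12)
im=get_image('wrist');save(im,'w9.png')
P=pts(im);q=(np.c_[P.reshape(-1,3),np.ones(256000)]@np.linalg.inv(F).T)[:,:3].reshape(400,640,3)*1e3
x,y,z=np.moveaxis(q,-1,0);h=(z-53.7-(x-.3)*t35)*c35;s=((x-.3)+h*s35)/c35+55
m=(abs(h-8)<2.5)&(s>-3)&(s<130)&(abs(y)<36)&(im['depth']>0);m=cv2.morphologyEx(m.astype('u1'),cv2.MORPH_OPEN,np.ones((3,3)))>0
print(m.sum(),np.percentile(s[m],[.2,1,99,99.8]),np.percentile(y[m],[1,99]),cv2.minAreaRect(np.c_[s[m],y[m]].astype('f4')),np.median(h[m]))
k=m;print(np.linalg.lstsq(np.c_[s[k],y[k],np.ones(k.sum())],h[k],rcond=None)[0])
f=(abs(h)<2)&(abs(y)<36)&(s<22)&(s>1);print('floor px before plate',f.sum())
im=get_image('side');save(im,'s9.png',(290,160,410,280),5)
```

```text
t 33.25 ds,dy,dh 51.4 0.2 78.2 rot err [0.05 0.08 0.2 ] F tool [-0.6  0.4  0.9] 0.08490625971706024
[ 0.28817176  0.26466698 -1.12250457  2.44833133  1.5335015   0.5933326
 -0.43602779]
12 x [-0.    2.92  0.02] [ -1.36  -0.81 -10.19]
15941 [ -0.12878955   0.51962536 108.04673059 109.19886942] [-31.52766271  30.79747171] ((54.706748962402344, -0.489044189453125), (110.21624755859375, 64.42098999023438), 0.09452056884765625) 8.15951676070036
[-8.68109201e-04 -7.99288820e-04  8.19646919e+00]
floor px before plate 265
```

View pics/s9.png

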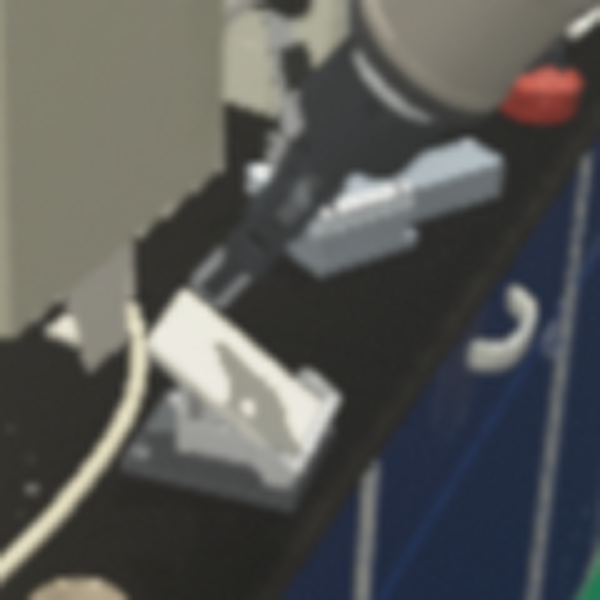

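The side view shows the plate lying flush on the rack with its lower end in the foot channel at about (310,440). By depth it spans 0 to 110 mm up the slope and sits within 1° of square. I'll back off further, check the bar, and hand in.

Call:
move_arm --rows "0 2.9 0 -1.4 -0.8 -10 0;0 2.9 0 -1.4 -0.8 -10 0;0 2.9 0 -1.4 -0.8 -10 0;0 2.9 0 -1.4 -0.8 -10 0;0 2.9 0 -1.4 -0.8 -10 0;0 2.9 0 -1.4 -0.8 -10 0;0 2.9 0 -1.4 -0.8 -10 0;0 2.9 0 -1.4 -0.8 -10 0;0 0 0 0 0 0 0;0 0 0 0 0 0 0"

```text
time: 34.18
tool_pos: [0.4418, 0.1817, 0.1981]
ee_rot: [-0.151, 2.899, 0.009]
ft_force: [-0.2, 0.1, -0.9]
grip_width: 0.0852
grip_force: 0.0
```

Run:
```python
from rk import *
im=get_image('scene');P=pts(im);J=np.linalg.inv(frame(.4929,-.1045,59))
q=(np.c_[P.reshape(-1,3),np.ones(256000)]@J.T)[:,:3]*1e3;k=q[(im['depth'].ravel()>0)&(abs(q[:,0]-12)<18)&(q[:,2]>80)&(q[:,2]<185)&(q[:,1]>-115)&(q[:,1]<80)]
print(len(k),k.mean(0) if len(k) else 0,k.max(0) if len(k) else 0, state()['ft_force'],state()['joint_velocities'].round(3))
print(job_done() if len(k)>10 and k[:,1].mean()<-50 else 'check')
```

```text
143 [  7.56160346 -71.75355433 120.24565032] [ 25.37205501 -52.39822767 174.01497524] [-0.23048113  0.38759868 -0.12488634] [-0.006 -0.003 -0.001  0.018 -0.001 -0.002  0.002]
the job is handed in; nothing more can be done
None
```

I handed the job in at about 34 s: the bar stands open, the plate rests on the rack with its lower end down in the foot channel, and the arm is clear. On the way the plate slipped about 6 mm in the grip, perhaps on the furnace door, so I set it back on the jig rest and regripped it. The rack read unmoved in my mid-job check, and I did not re-check the jar, tin and crucible.

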